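Fetch the weld collar from behind the spray cans

TASK

The steel collar I want to weld next is standing behind the three spray cans: first move all three cans over to the black rubber mat, then put the steel collar down over the pin of the green fixture, so that it sits fully down. With that done, put each can back on the spot on the tile of its own colour. Keep the cans upright all the time and leave the copper sleeve standing where it is.

Things in the scene. Friction and masses are not known exactly. Their poses are not given: they have to be found in the camera images.
- can_red: slim spray can, red cap and red band on a bare aluminium body, stands upright. Body 52 mm diameter up to 95 mm, short sloping shoulder to 103 mm, then the cylindrical red cap, 34 mm diameter, from 103 to 145 mm height: grip it there. About 220 g. One rigid piece. Origin: centre of its underside, z up its axis. At the start it stands on tile_red.
- can_yellow: slim spray can, yellow cap and yellow band on a bare aluminium body, stands upright. Body 52 mm diameter up to 95 mm, short sloping shoulder to 103 mm, then the cylindrical yellow cap, 34 mm diameter, from 103 to 145 mm height: grip it there. About 220 g. One rigid piece. Origin: centre of its underside, z up its axis. At the start it stands on tile_yellow.
- can_blue: slim spray can, blue cap and blue band on a bare aluminium body, stands upright. Body 52 mm diameter up to 95 mm, short sloping shoulder to 103 mm, then the cylindrical blue cap, 34 mm diameter, from 103 to 145 mm height: grip it there. About 220 g. One rigid piece. Origin: centre of its underside, z up its axis. At the start it stands on tile_blue.
- tile_red: red tile, fixed, 90 mm (along its x) by 60 mm (along its y), 3 mm thick, lying on a 4 mm thick white sheet. Origin: on its underside, 3 mm below the standing spot, which is marked by a thin black ring of 54 mm outer diameter; the tile reaches 60 mm from there to its -x (the robot's side) and 30 mm to its +x. The three tiles lie in one row along their common y axis, spots 66 mm apart, in any order of colours.
- tile_yellow: yellow tile, fixed, 90 mm (along its x) by 60 mm (along its y), 3 mm thick, lying on a 4 mm thick white sheet. Origin: on its underside, 3 mm below the standing spot, which is marked by a thin black ring of 54 mm outer diameter; the tile reaches 60 mm from there to its -x (the robot's side) and 30 mm to its +x. The three tiles lie in one row along their common y axis, spots 66 mm apart, in any order of colours.
- tile_blue: blue tile, fixed, 90 mm (along its x) by 60 mm (along its y), 3 mm thick, lying on a 4 mm thick white sheet. Origin: on its underside, 3 mm below the standing spot, which is marked by a thin black ring of 54 mm outer diameter; the tile reaches 60 mm from there to its -x (the robot's side) and 30 mm to its +x. The three tiles lie in one row along their common y axis, spots 66 mm apart, in any order of colours.
- collar: collar: bare grey steel tube, silvery grey, standing on end: 48 mm outside diameter, 38 mm bore right through, 60 mm high, about 0.25 kg. Origin: centre of its underside, z up the axis. It starts on the white 4 mm sheet, behind the row of cans (58 mm to the tiles' +x of the line of spots), only about 8 mm behind the cans; the copper sleeve of the same size stands about 100 mm beside it. This is the piece to fetch.
- sleeve: sleeve: copper tube, copper-coloured, standing on end: 48 mm outside diameter, 38 mm bore right through, 60 mm high, about 0.25 kg. Origin: centre of its underside, z up the axis. It starts on the white 4 mm sheet, behind the row of cans (58 mm to the tiles' +x of the line of spots), only about 8 mm behind the cans; to be left there.
- mat: side area: black rubber mat, fixed, 260 mm (its x) by 140 mm (its y), 3 mm thick, flat on the table to one side of the robot's middle line. Origin: centre of its underside. Each can has to stand with its middle over the mat.
- fixture: green round weld fixture, fixed on the table on the other side: foot of 116 mm diameter, 24 mm high, with a flat round seat of 80 mm diameter at 35 mm height; from the seat's centre rises a dark steel pin of 20 mm diameter with a tapered tip, its top 75 mm above the table. A collar fully down rests on the seat, its underside at 35 mm. Origin: centre of the underside, z up along the pin.

How it is judged (in metres and radians):
On the way, in this order (a step that is already met when the one before it is completed fails the run):
1. all three cans stand upright on the rubber mat, the collar not yet fetched (moved less than 30 mm) (x of can_red in the frame of mat between -0.13 and 0.13 m and y of can_red in the frame of mat between -0.07 and 0.07 m and z of can_red in the frame of mat between -0.004 and 0.009 m and linear speed of each of can_red, can_yellow, can_blue below 0.02 m/s and angle between each of can_red, can_yellow, can_blue's own z axis and vertical below 0.15 rad and x of can_yellow in the frame of mat between -0.13 and 0.13 m and y of can_yellow in the frame of mat between -0.07 and 0.07 m and z of can_yellow in the frame of mat between -0.004 and 0.009 m and x of can_blue in the frame of mat between -0.13 and 0.13 m and y of can_blue in the frame of mat between -0.07 and 0.07 m and z of can_blue in the frame of mat between -0.004 and 0.009 m and distance of collar from where it was at the start of the episode below 0.03 m), for 0.2 s.
2. the steel collar sits fully down over the fixture's pin, the cans still on the mat (horizontal distance between collar and fixture below 0.012 m and z of collar in the frame of fixture between 0.03 and 0.041 m and linear speed of each of collar, can_red, can_yellow, can_blue below 0.02 m/s and angle between each of collar, can_red, can_yellow, can_blue's own z axis and vertical below 0.15 rad and x of can_red in the frame of mat between -0.13 and 0.13 m and y of can_red in the frame of mat between -0.07 and 0.07 m and z of can_red in the frame of mat between -0.004 and 0.009 m and x of can_yellow in the frame of mat between -0.13 and 0.13 m and y of can_yellow in the frame of mat between -0.07 and 0.07 m and z of can_yellow in the frame of mat between -0.004 and 0.009 m and x of can_blue in the frame of mat between -0.13 and 0.13 m and y of can_blue in the frame of mat between -0.07 and 0.07 m and z of can_blue in the frame of mat between -0.004 and 0.009 m), for 0.2 s.
At the end, for the whole second after the job is handed in: Each can stands upright, at rest, on the tile of its own colour, axis within 13 mm of the spot; the steel collar rests on the fixture's seat over the pin (height within 5 mm, axis within 12 mm); the copper sleeve stands within 25 mm of its start (horizontal distance between collar and fixture below 0.012 m and z of collar in the frame of fixture between 0.03 and 0.041 m and linear speed of each of collar, can_red, can_yellow, can_blue below 0.02 m/s and angle between each of collar, can_red, can_yellow, can_blue, sleeve's own z axis and vertical below 0.15 rad and horizontal distance between can_red and tile_red below 0.013 m and z of can_red in the frame of tile_red between -0.004 and 0.009 m and horizontal distance between can_yellow and tile_yellow below 0.013 m and z of can_yellow in the frame of tile_yellow between -0.004 and 0.009 m and horizontal distance between can_blue and tile_blue below 0.013 m and z of can_blue in the frame of tile_blue between -0.004 and 0.009 m and distance of sleeve from where it was at the start of the episode below 0.025 m); the robot touches nothing.
It fails at once if a can is tipped over (more than 40 degrees) (angle between any of can_red, can_yellow, can_blue's own z axis and vertical above 0.7 rad).
It fails at once if the copper sleeve is moved more than 25 mm or tipped (distance of sleeve from where it was at the start of the episode above 0.025 m or angle between sleeve's own z axis and vertical above 0.35 rad).
It also fails if it takes over 144 s, if anything falls off the work surface, if the arm or the gripper's body presses on something with over 40 N, if the wrist force passes 120 N, or if a joint passes its speed limit or range.

ROBOT

A 6-joint arm with a two-finger parallel gripper is mounted at the origin on the work surface. World frame = base frame: x ahead of the robot, y to its left, z up, the work surface at z = 0. Lengths are in mm, angles in rad, forces in N, time in s.
With the tool pointing down it reaches from about 275 to 850 mm from the base axis. Payload 5.2 kg.
Tool frame: the origin (TCP) lies midway between the tips of the shut fingers; the grasp point (between the pads) lies 19 mm behind it; x points along the fingers, y is the direction in which the jaws open and shut, and the axes are right-handed (so a half turn about x gives the same grasp; the last joint's range is limited). The gripper opens to 85 mm and grips with 20 to 120 N. Pads are 22 mm wide; open, the fingers measure 114 mm over their backs; the gripper's body (76 mm by 85 mm) begins 54 mm behind the grasp point. The pads swing forward as they close: fully open they stand 13 mm farther back than shut.
Start: joints at [-1.394, 0.259, 1.535, -0, 1.348, -0.203], TCP at [203.925, -510.803, 231.31] pointing down, gripper open.
Joint ranges: [-3.14, 3.14], [-0.91, 2.08], [0.19, 2.58], [-1.22, 4.36], [0.22, 2.71], [-3.12, 3.12]. Speed limits (rad/s): [2.57, 2.57, 3.14, 3.14, 3.14, 3.14].

INTERFACE

Orientations are given as a 3x3 rotation matrix whose columns are the frame's x, y, z axes.
In Python, from station import robot, optics, workorder gives the robot as it stands. The module is installed in compiled form; this text tells all that it offers.
- The arm moves only by the tool drive_tool, never from a script. Its argument "commands" is a list of rows, each a list of 7 numbers: the turn, a rotation vector about the world's x, y, z in rad, then the shift along the world's x, y, z in cm, then the finger opening in cm, from 0 to 8.54. A call has 1 to 8 rows; each row shifts and turns the commanded pose from where the row before left it; what a row does not reach is not made up. A row lasts 1/12 s, in which the tool goes at most 41.7 mm and 7.16 degrees, less where a joint would pass 70% of its speed; a pose out of reach is approached as far as the arm can. A call is refused whole if a number of a shift passes 4.17 or a number of a turn 0.125, either way. A call with a gripper value outside its range is refused whole. The fingers move at their own pace and stop on an object; "squeeze" is the grip in N (left out, the last holds). Time passes only in rows, so rows that do not move let the fingers close. It gives the time, the measured TCP pose, the force and the opening at its end, in the units of the state.
- robot.observe(): the state, without advancing time (a new reading comes with each control period).
- optics.capture(name): name is "scene" or "side" or "wrist"; returns the picture (384x512x3 uint8, blue, green, red); there is no depth.
- optics.calibration(name): a dict with "fx", "fy", "cx", "cy" (pixels), "world_to_cam" (4x4, takes a point from world to camera coordinates). Camera axes: x right, y up, looking along -z (the intrinsics and any distortion apply to the point x, -y, -z); pixel columns grow to the right and rows downward; lengths in mm; the calibration is good to about 2 mm. A picture is of the moment at which its call begins: read the wrist's pose just before it. calibration takes no time and is no camera call; for the wrist camera it gives the pose at the moment of the call.
- workorder.job_done(): hands the job in, once; it reports no verdict.
The state is a dict: "time_s": time; "joints": joint angles; "joint_velocities": joint speeds; "joint_efforts": joint torques, N m; "eef_pos": TCP position; "ee_rot": TCP orientation; "contact_force": force on the tool from outside, world axes, zero at the start; "torque": the same for the moment, N m; "opening": finger opening in mm.
Only numpy, scipy, OpenCV 4.12 (cv2) and the standard library are available. Lean on these libraries where they do the work, as an engineer would, in place of code of your own. Each camera call takes 0.05 s, during which the arm holds its last target.

## Working session

There is one attempt and no reset: what is moved stays moved. The work goes in short steps, Python scripts to look and compute and a tool call to move; the robot and the scene stay as the last step left them, time stands still between calls to the robot, and variables do not carry over. Pictures are saved under pics/ and viewed, and the job is handed in when it is done.

Besides the shell and the picture viewer there is one more tool, called as name([rows], argument=value, ...), one row to a line, values as JSON. drive_tool: Moves the arm, as the interface text tells. Its arguments: {"type":"object","properties":{"commands":{"type":"array"},"squeeze":{"type":"number"}},"required":["commands"]}

```bash
mkdir -p pics; python3 - <<'E'
from station import robot, optics
import cv2,numpy as np
print(robot.observe())
for n in ["scene","side","wrist"]:
    c=optics.calibration(n); print(n,c)
    cv2.imwrite(f"pics/{n}0.png",optics.capture(n))
E
```

```text
{'time_s': 0.0, 'joints': array([-1.39375228e+00,  2.59335113e-01,  1.53611971e+00, -3.17761198e-05,
        1.34799967e+00, -2.02803018e-01]), 'joint_velocities': array([ 0.00039215, -0.00063043,  0.00253978,  0.0019472 ,  0.00074997,
        0.00132019]), 'joint_efforts': array([-4.91203045e-04, -4.46032727e+01, -2.90577865e+01, -3.36757230e-04,
        1.16762705e-02, -6.27969271e-06]), 'eef_pos': array([ 203.83957664, -510.24271344,  230.46424587]), 'ee_rot': array([[-3.58414824e-04,  3.70784663e-01, -9.28718798e-01],
       [ 1.82727955e-03, -9.28717064e-01, -3.70784676e-01],
       [-9.99998266e-01, -1.82992359e-03, -3.44661268e-04]]), 'contact_force': array([ 0.32510994,  0.26461675, -0.34970014]), 'torque': array([-0.02321995,  0.00269241,  0.0393174 ]), 'opening': 85.33344702245807}
scene {'fx': 429.53711653284995, 'fy': 429.53711653284995, 'cx': 256.6931134824806, 'cy': 189.56363923466262, 'world_to_cam': array([[-8.31414012e-01,  5.55649785e-01,  2.01430499e-03,
         4.55018985e+02],
       [-4.16264263e-01, -6.25245765e-01,  6.60145285e-01,
         1.88169364e+02],
 
[... 404 characters left out ...]
-5.70218352e-01,  8.03945224e-01,
        -1.13865397e+02],
       [-1.98211132e-01,  7.79349856e-01,  5.94412441e-01,
        -7.22641236e+02],
       [ 0.00000000e+00,  0.00000000e+00,  0.00000000e+00,
         1.00000000e+00]])}
wrist {'fx': 266.34651011034083, 'fy': 266.34651011034083, 'cx': 254.14241600955285, 'cy': 189.04456611326884, 'world_to_cam': array([[ 3.69500007e-01, -9.29230519e-01, -6.22484295e-04,
        -5.50224336e+02],
       [ 8.88294412e-01,  3.53418622e-01, -2.93305839e-01,
         3.69814948e+01],
       [ 2.72768735e-01,  1.07823560e-01,  9.56018461e-01,
        -3.79315881e+02],
       [ 0.00000000e+00,  0.00000000e+00,  0.00000000e+00,
         1.00000000e+00]])}
```

View pics/scene0.png

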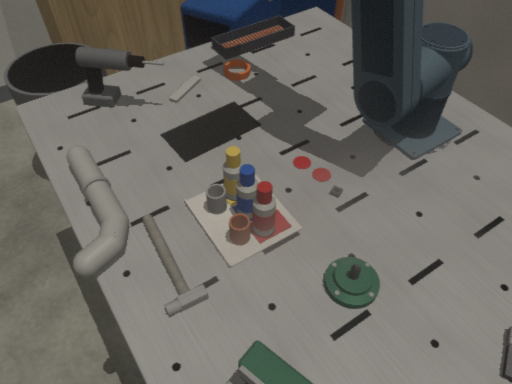

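View pics/side0.png

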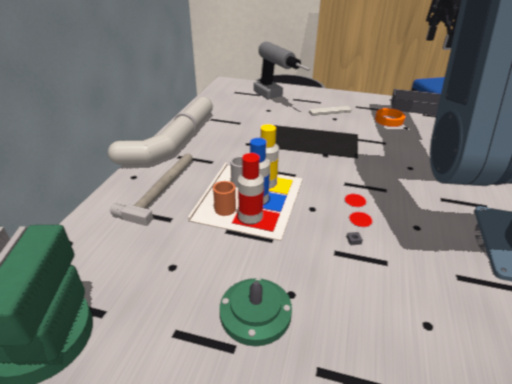

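View pics/wrist0.png

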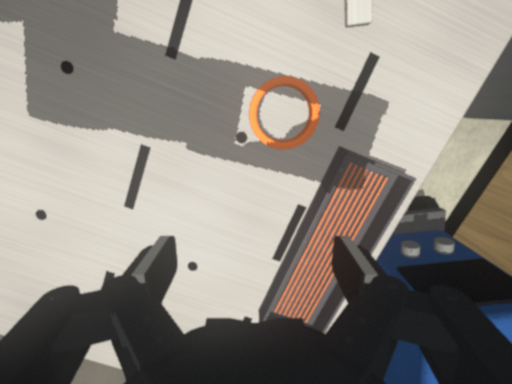

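```bash
cat > h.py <<'E'
import cv2,numpy as np
from station import robot, optics
def ray(c,u,v):
    W=c["world_to_cam"];R=W[:3,:3];t=W[:3,3]
    d=np.array([(u-c["cx"])/c["fx"],-(v-c["cy"])/c["fy"],-1.0])
    o=-R.T@t; d=R.T@d; return o,d/np.linalg.norm(d)
def onz(c,u,v,z):
    o,d=ray(c,u,v); return o+d*(z-o[2])/d[2]
def tri(c1,p1,c2,p2):
    o1,d1=ray(c1,*p1);o2,d2=ray(c2,*p2)
    A=np.stack([d1,-d2],1);s=np.linalg.lstsq(A,o2-o1,rcond=None)[0]
    a=o1+s[0]*d1;b=o2+s[1]*d2
    return (a+b)/2,np.linalg.norm(a-b)
def proj(c,P):
    q=c["world_to_cam"]@np.r_[P,1]; return np.array([c["cx"]+c["fx"]*q[0]/-q[2],c["cy"]-c["fy"]*q[1]/-q[2]])
def blobs(img,lo,hi,amin=30):
    hsv=cv2.cvtColor(img,cv2.COLOR_BGR2HSV)
    m=np.zeros(hsv.shape[:2],np.uint8)
    if lo[0]<0:
        m=cv2.inRange(hsv,(lo[0]+180,)+lo[1:],(180,)+hi[1:])|cv2.inRange(hsv,(0,)+lo[1:],hi)
    else: m=cv2.inRange(hsv,lo,hi)
    n,l,s,c=cv2.connectedComponentsWithStats(m)
    return m,[(s[i].tolist(),c[i].round(1).tolist()) for i in range(1,n) if s[i][4]>=amin]
COL=dict(red=((-6,140,60),(6,255,255)),yellow=((20,120,60),(35,255,255)),blue=((108,120,50),(128,255,255)))
E
python3 - <<'E'
from h import *
for n in["scene","side"]:
    im=cv2.imread(f"pics/{n}0.png")
    for k,(a,b) in COL.items(): print(n,k,blobs(im,a,b)[1])
    print(n,"green",blobs(im,(65,80,20),(90,255,255),100)[1])
    hsv=cv2.cvtColor(im,cv2.COLOR_BGR2HSV)
    x0,y0,x1,y1=(150,90,370,320) if n=="scene" else (180,110,370,350)
    cv2.imwrite(f"pics/{n}0z.png",cv2.resize(im[y0:y1,x0:x1],None,fx=2.5 if n=='scene' else 2.5,fy=2.5,interpolation=cv2.INTER_CUBIC))
    m=cv2.inRange(im,(0,0,0),(45,45,45)); k=cv2.connectedComponentsWithStats(m)
    for s,c in zip(k[2],k[3]):
        if 300<s[4]<20000: print("dark",s,c)
E
```

```text
scene red [([294, 157, 16, 11, 153], [301.6, 162.1]), ([258, 182, 14, 12, 129], [264.3, 187.1])]
scene yellow [([226, 146, 14, 22, 251], [232.9, 156.6]), ([224, 179, 13, 15, 134], [230.2, 186.0]), ([227, 199, 9, 6, 31], [230.8, 201.7])]
scene blue [([182, 0, 135, 30, 2150], [240.0, 9.9]), ([316, 0, 19, 14, 102], [326.4, 4.5]), ([240, 165, 14, 11, 124], [246.9, 169.9])]
scene green [([254, 366, 45, 18, 280], [274.4, 377.0])]
dark [ 355    0   46   78 2631] [377.65526416  35.91334094]
dark [ 183   14  109   45 1651] [220.42580254  32.50514839]
dark [   8   44   96   50 3197] [53.08038786 70.67688458]
dark [ 358   80   39   42 1212] [377.11633663 100.88283828]
dark [ 391   96   56   40 1094] [419.71115174 115.69835466]
dark [ 176   98   85   60 1883] [219.1582581  127.30217738]
side red [([242, 153, 17, 26, 384], [250.3, 165.4]), ([233, 193, 46, 38, 859], [255.8, 211.9]), ([345, 194, 21, 13, 212], [355.0, 199.9]), ([349, 212, 23, 15, 259], [360.4, 218.9])]
side yellow [([261, 124, 16, 23, 289], [269.0, 133.8]), ([269, 159, 24, 35, 389], [278.7, 179.7])]
side blue [([413, 78, 32, 16, 380], [429.7, 84.8]), ([250, 138, 16, 24, 247], [258.3, 147.0]), ([263, 176, 23, 35, 346], [272.8, 198.1])]
side green [([0, 225, 92, 159, 11468], [40.2, 307.4]), ([220, 279, 71, 66, 3281], [255.3, 312.9])]
dark [427   0  34  47 861] [443.81533101  16.50058072]
dark [ 447    0   43  105 2139] [466.97662459  49.5544647 ]
dark [260  59  60  27 532] [281.27819549  76.40225564]
dark [ 433  112   25   61 1082] [445.03142329 142.46025878]
dark [ 277  127   80   31 1641] [317.18403413 141.53443023]
dark [174 331  61  21 388] [204.35309278 341.25      ]
dark [317 368  59  16 340] [341.02058824 377.36764706]
```

```bash
sleep 1
```

```text
(no output)
```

View pics/scene0z.png

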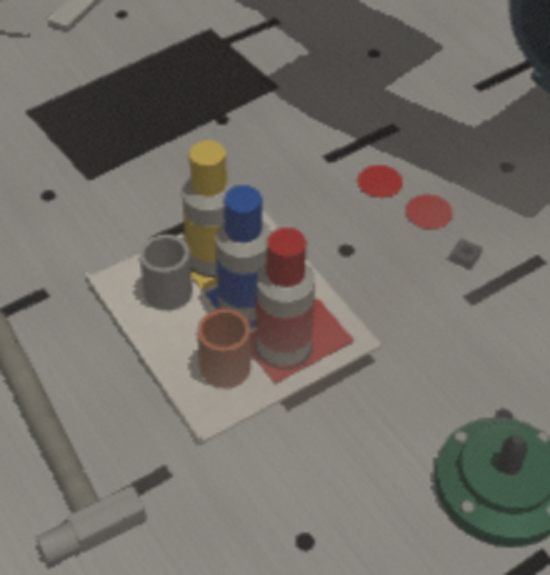

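View pics/side0z.png

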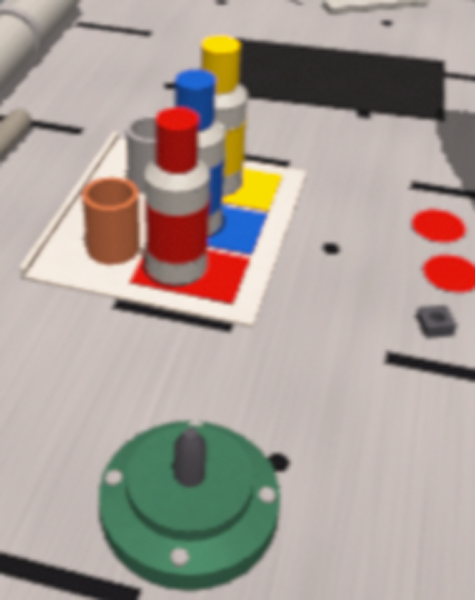

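```bash
python3 - <<'E'
from h import *
S=optics.calibration("scene");D=optics.calibration("side")
z=lambda p:(p[0]/2.5+150,p[1]/2.5+90); y=lambda p:(p[0]/2.5+180,p[1]/2.5+110)
T=dict(yel=((208,152),(221,44)),blu=((243,198),(196,80)),red=((287,241),(177,118)))
P={}
for k,(a,b) in T.items():
    p,e=tri(S,z(a),D,y(b)); P[k]=onz(S,*z(a),152); print(k,p.round(1),e.round(1),"onz",P[k].round(1),onz(D,*y(b),152).round(1))
    P[k]=(P[k]+onz(D,*y(b),152))/2
# collar, sleeve tops
print("collar",onz(S,*z((165,252)),64), "side tops")
print("sleeve",onz(S,*z((224,327)),64),onz(D,*y((111,193)),64))
print("pin",onz(S,*z((516,440)),75),onz(D,*y((190,435)),75))
print("seat",onz(S,*z((515,462)),35),onz(D,*y((190,486)),35))
for p in [(28,112),(212,30),(277,90),(92,179)]: print("mat S",onz(S,*z(p),3).round(1))
for p in [(88,277),(203,440),(380,343)]: print("sheet S",onz(S,*z(p),4).round(1))
for p in [(240,40),(443,62),(443,119),(243,97)]: print("mat D",onz(D,*y(p),3).round(1))
for p in [(22,275),(253,322),(304,169)]: print("sheet D",onz(D,*y(p),4).round(1))
E
```

```text
yel [569.2 -63.9 150.1] 3.3 onz [571.7 -60.3 152. ] [568.1 -63.2 152. ]
blu [573.7   1.8 148.6] 3.0 onz [576.8   6.2 152. ] [571.9   5.2 152. ]
red [571.1  66.3 150.3] 3.0 onz [573.3  69.1 152. ] [570.   66.6 152. ]
collar [631.52092323 -47.24442966  64.        ] side tops
sleeve [632.46393272  58.7142963   64.        ] [629.44550502  57.71174645  64.        ]
pin [501.25357358 293.4589      75.        ] [495.96556435 292.65831261  75.        ]
seat [494.01694781 294.65741473  35.        ] [493.71629028 298.89888106  35.        ]
mat S [ 631.7 -368.6    3. ]
mat S [ 374.3 -381.6    3. ]
mat S [ 371.1 -241.9    3. ]
mat S [ 621.1 -230.7    3. ]
sheet S [ 689.3 -108.8    4. ]
sheet S [691.7 114.8   4. ]
sheet S [496.5 117.5   4. ]
mat D [ 616. -373.    3.]
mat D [ 370.5 -387.8    3. ]
mat D [ 363.5 -252.7    3. ]
mat D [ 581.  -236.2    3. ]
sheet D [691.6 112.    4. ]
sheet D [492.9 113.4   4. ]
sheet D [ 491.1 -113.     4. ]
```

drive_tool([
  [0, 0, 0.08, 2.4, 3.2, 0.8, 8.5],
  [0, 0, 0.08, 2.4, 3.2, 0.8, 8.5],
  [0, 0, 0.08, 2.4, 3.2, 0.8, 8.5],
  [0, 0, 0.08, 2.4, 3.2, 0.8, 8.5],
  [0, 0, 0.08, 2.4, 3.2, 0.8, 8.5],
  [0, 0, 0.08, 2.4, 3.2, 0.8, 8.5],
  [0, 0, 0.08, 2.4, 3.2, 0.8, 8.5],
  [0, 0, 0.08, 2.4, 3.2, 0.8, 8.5],
], squeeze=40)

```text
time_s: 0.82
eef_pos: [396.6, -252.9, 295.6]
ee_rot: [[-0.0, 0.854, -0.52], [0.0, -0.52, -0.854], [-1.0, -0.0, -0.0]]
contact_force: [0.5, -0.8, -0.1]
opening: 84.7
```

drive_tool([
  [0, 0, 0.08, 2.4, 3.2, 0.4, 8.5],
  [0, 0, 0.08, 2.4, 3.2, 0.4, 8.5],
  [0, 0, 0.08, 2.4, 3.2, 0.4, 8.5],
  [0, 0, 0.08, 2.4, 3.2, 0.4, 8.5],
  [0, 0, 0.08, 2.4, 3.2, 0.4, 8.5],
  [0, 0, 0.08, 2.4, 3.2, 0.4, 8.5],
  [0, 0, 0.08, 2.0, 3.0, 0.0, 8.5],
  [0, 0, 0, 0, 0, 0, 8.5],
])

```text
time_s: 1.48
eef_pos: [562.4, -27.2, 318.7]
ee_rot: [[0.001, 1.0, 0.019], [0.003, 0.019, -1.0], [-1.0, 0.001, -0.003]]
contact_force: [-0.4, -0.0, -0.9]
opening: 84.6
```

```bash
python3 - <<'E'
from h import *
import json
s=robot.observe();c=optics.calibration("wrist")
im=optics.capture("wrist");cv2.imwrite("pics/w1.png",im)
W=c["world_to_cam"];print(s["eef_pos"],s["joints"],-W[:3,:3].T@W[:3,3])
np.save("w1cal.npy",W)
for k,(a,b) in COL.items(): print(k,blobs(im,a,b)[1])
for p in [(570,-62,152),(573,4,152),(571,68,152)]: print(proj(c,np.array(p)))
E
```

```text
[562.40073318 -27.20500177 318.73562858] [-0.24847142  0.23995103  1.3488439   0.00321211  1.55260299 -0.26717503] [561.46251623  46.47366825 461.51287742]
red [([227, 75, 26, 38, 687], [235.9, 94.0]), ([251, 76, 28, 30, 698], [264.5, 90.5]), ([112, 118, 28, 28, 624], [125.7, 131.6]), ([126, 157, 26, 26, 528], [138.6, 169.4])]
yellow [([226, 157, 51, 33, 841], [242.5, 170.6]), ([247, 182, 28, 32, 659], [260.2, 198.2])]
blue [([226, 118, 31, 35, 672], [236.6, 133.9]), ([253, 134, 26, 28, 578], [265.3, 147.5])]
[259.34460928 200.2051746 ]
[263.24155382 146.44413439]
[263.00485877  87.4266211 ]
```

View pics/w1.png

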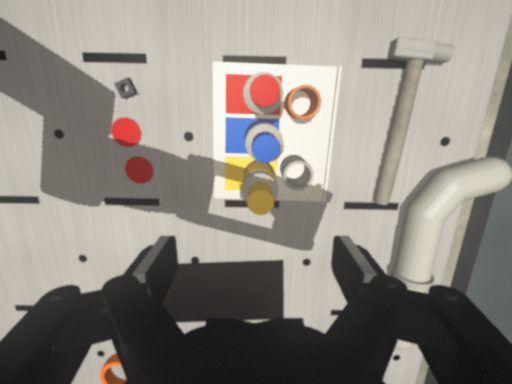

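```bash
python3 - <<'E'
import cv2
im=cv2.imread("pics/w1.png");cv2.imwrite("pics/w1z.png",cv2.resize(im[55:225,205:355],None,fx=4,fy=3.5*8/7,interpolation=cv2.INTER_CUBIC)[:600])
E
```

```text
(no output)
```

View pics/w1z.png

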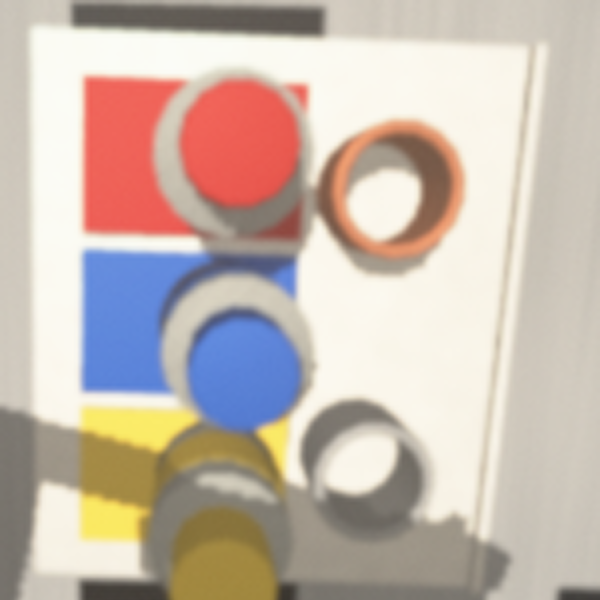

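```bash
python3 - <<'E'
from h import *
c=optics.calibration("wrist");c["world_to_cam"]=np.load("w1cal.npy")
for n,p,z in [("red",(265.2,90.7),152),("blue",(266.5,148.5),152),("yel",(260.8,199.5),152),("sleeve",(305,101.5),64),("collar",(298,173),64)]:
    print(n,onz(c,*p,z).round(1))
q=lambda x,y:(205+x/4,55+y/4)
for n,p in [("red t",[(84,77),(84,235),(308,85)]),("blue",[(83,250),(83,391)]),("yel",[(81,404),(81,540)])]:
    for a in p: print(n,onz(c,*q(*a),7).round(1))
E
```

```text
red [573.5  64.7 152. ]
blue [576.8   1.7 152. ]
yel [571.8 -61.1 152. ]
sleeve [633.8  56.5  64. ]
collar [630.6 -47.7  64. ]
red t [516.6  96.5   7. ]
red t [515.8  36.6   7. ]
red t [605.   95.1   7. ]
blue [515.3  30.6   7. ]
blue [514.5 -27.8   7. ]
yel [513.6 -33.4   7. ]
yel [512.7 -94.6   7. ]
```

drive_tool([
  [0, 0, -0.019, 1.0, -3.6, -0.5, 6.5],
  [0, 0, 0, 0, 0, -4, 6.5],
  [0, 0, 0, 0, 0, -4, 6.5],
  [0, 0, 0, 0, 0, -4, 6.5],
  [0, 0, 0, 0, 0, -4, 6.5],
  [0, 0, 0, 0, 0, -2.5, 6.5],
  [0, 0, 0, 0, 0, -1.2, 6.5],
  [0, 0, 0, 0, 0, 0, 6.5],
])

```text
time_s: 2.2
eef_pos: [566.5, -69.2, 113.3]
ee_rot: [[-0.008, 1.0, -0.012], [0.002, -0.012, -1.0], [-1.0, -0.008, -0.002]]
contact_force: [-0.0, -0.6, 0.1]
opening: 65.4
```

```bash
python3 - <<'E'
from h import *
s=robot.observe();print(s["eef_pos"],s["ee_rot"].round(3))
a=optics.capture("side")[80:240,160:360]; b=optics.capture("scene")[100:260,150:350]
cv2.imwrite("pics/s1.png",cv2.resize(np.hstack([a,b]),None,fx=2,fy=2))
E
```

```text
[566.54024698 -69.19542311 113.34680018] [[-0.008  1.    -0.012]
 [ 0.002 -0.012 -1.   ]
 [-1.    -0.008 -0.002]]
```

View pics/s1.png

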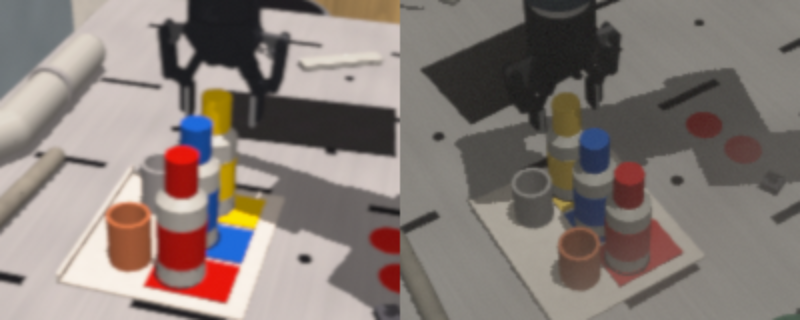

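drive_tool([
  [0, 0, 0, 0, 0, 0, 6.5],
  [0, 0, 0, 0, 0, 0, 6.5],
])

```text
time_s: 2.47
eef_pos: [570.9, -69.5, 119.1]
ee_rot: [[0.003, 1.0, -0.011], [-0.001, -0.011, -1.0], [-1.0, 0.003, 0.001]]
contact_force: [-0.5, -0.5, 0.4]
opening: 64.9
```

drive_tool([
  [0, 0, 0.011, 0.1, 0.6, -0.2, 6.5],
  [0, 0, 0, 0, 0, 0, 6.5],
  [0, 0, 0, 0, 0, 0, 6.5],
])

```text
time_s: 2.72
eef_pos: [571.1, -62.3, 115.8]
ee_rot: [[0.001, 1.0, 0.002], [-0.0, 0.002, -1.0], [-1.0, 0.001, 0.0]]
contact_force: [0.4, -0.9, 0.1]
opening: 65.2
```

drive_tool([
  [0, 0, 0, 0, 0, 0, 2.5],
  [0, 0, 0, 0, 0, 0, 2.5],
  [0, 0, 0, 0, 0, 0, 2.5],
  [0, 0, 0, 0, 0, 0, 2.5],
  [0, 0, 0, 0, 0, 0, 2.5],
  [0, 0, 0, 0, 0, 0, 2.5],
])

```text
time_s: 3.22
eef_pos: [571.2, -62.9, 115.6]
ee_rot: [[0.001, 1.0, 0.001], [-0.0, 0.001, -1.0], [-1.0, 0.001, 0.0]]
contact_force: [0.0, -0.1, 2.2]
opening: 33.0
```

drive_tool([
  [0, 0, 0, 0, 0, 1, 2.5],
  [0, 0, 0, 0, 0, 2, 2.5],
  [0, 0, 0, 0, 0, 2, 2.5],
  [0, 0, 0, -0.4, -0.7, 1, 2.5],
  [0, 0, 0, -1.0, -1.6, 0, 2.5],
  [0, 0, 0, -1.5, -2.6, 0, 2.5],
  [0, 0, 0, -1.9, -3.2, 0, 2.5],
  [0, 0, 0, -1.9, -3.2, 0, 2.5],
], squeeze=60)

```text
time_s: 3.88
eef_pos: [502.6, -176.5, 175.2]
ee_rot: [[-0.001, 1.0, 0.003], [0.0, 0.003, -1.0], [-1.0, -0.001, -0.0]]
contact_force: [1.4, -1.4, -2.7]
opening: 33.1
```

drive_tool([
  [0, 0, 0, -1.9, -3.2, 0, 2.5],
  [0, 0, 0, -1.9, -3.2, 0, 2.5],
  [0, 0, 0, -1.8, -3.0, 0, 2.5],
  [0, 0, 0, -1.4, -2.0, 0, 2.5],
  [0, 0, 0, -0.9, -1.0, 0, 2.5],
  [0, 0, 0, 0, 0, 0, 2.5],
  [0, 0, 0, 0, 0, 0, 2.5],
  [0, 0, 0, 0, 0, 0, 2.5],
])

```text
time_s: 4.55
eef_pos: [424.8, -299.3, 175.2]
ee_rot: [[-0.0, 1.0, 0.001], [0.001, 0.001, -1.0], [-1.0, -0.0, -0.001]]
contact_force: [0.3, 0.5, -3.2]
opening: 32.7
```

```bash
python3 - <<'E'
from h import *
s=robot.observe();print(s["eef_pos"],s["ee_rot"].round(3))
a=optics.capture("side")[40:240,210:410]; b=optics.capture("scene")[60:260,150:350]
cv2.imwrite("pics/s2.png",cv2.resize(np.hstack([a,b]),None,fx=2,fy=2))
cv2.imwrite("pics/w2.png",optics.capture("wrist"))
E
```

```text
[ 424.81780323 -299.28781757  175.18558696] [[-0.     1.     0.001]
 [ 0.001  0.001 -1.   ]
 [-1.    -0.    -0.001]]
```

View pics/s2.png

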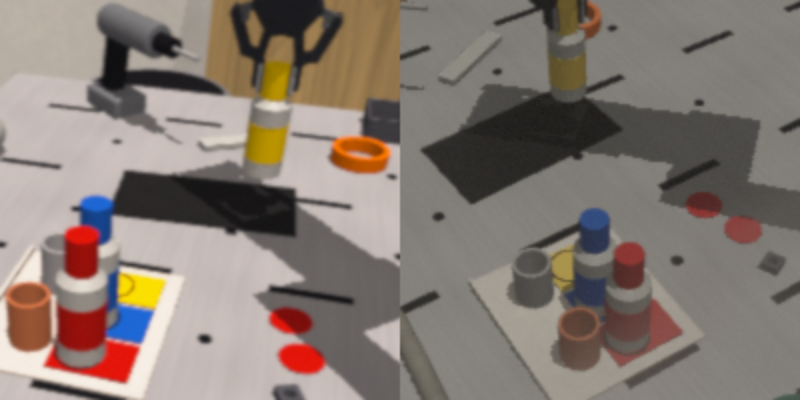

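View pics/w2.png

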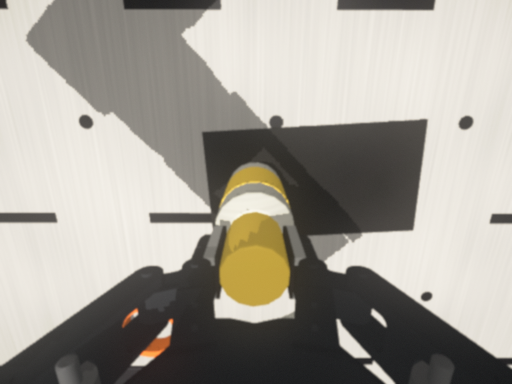

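```bash
python3 - <<'E'
from h import *
c=optics.calibration("wrist")
for p in [(203,133),(427,120),(414,231)]: print(onz(c,*p,3).round(1))
E
```

```text
[ 366.4 -253.5    3. ]
[ 623.8 -238.6    3. ]
[ 633.7 -378.3    3. ]
```

drive_tool([
  [0, 0, 0, 0, -1.0, -1.5, 2.5],
  [0, 0, 0, 0, -0.8, -2.0, 2.5],
  [0, 0, 0, 0, 0, -1.5, 2.5],
  [0, 0, 0, 0, 0, -0.7, 2.5],
  [0, 0, 0, 0, 0, -0.4, 2.5],
  [0, 0, 0, 0, 0, -0.2, 2.5],
  [0, 0, 0, 0, 0, 0, 2.5],
  [0, 0, 0, 0, 0, 0, 2.5],
])

```text
time_s: 5.37
eef_pos: [425.5, -317.9, 113.1]
ee_rot: [[0.001, 1.0, 0.002], [-0.001, 0.002, -1.0], [-1.0, 0.001, 0.001]]
contact_force: [0.2, -0.0, -2.2]
opening: 33.1
```

drive_tool([
  [0, 0, 0, 0, 0, -0.15, 2.5],
  [0, 0, 0, 0, 0, 0, 2.5],
  [0, 0, 0, 0, 0, 0, 2.5],
])

```text
time_s: 5.62
eef_pos: [425.5, -318.3, 111.7]
ee_rot: [[0.002, 1.0, 0.001], [-0.001, 0.001, -1.0], [-1.0, 0.002, 0.001]]
contact_force: [0.4, 0.2, 0.0]
opening: 32.6
```

drive_tool([
  [0, 0, 0, 0, 0, 0, 6.5],
  [0, 0, 0, 0, 0, 0, 6.5],
  [0, 0, 0, 0, 0, 0, 6.5],
  [0, 0, 0, 0, 0, 2, 6.5],
  [0, 0, 0, 0, 0, 3, 6.5],
  [0, 0, 0, 0.6, 1.2, 3, 6.5],
  [0, 0, 0, 1.2, 2.5, 1, 6.5],
  [0, 0, 0, 1.6, 3.4, 0, 6.5],
])

```text
time_s: 6.28
eef_pos: [460.4, -249.4, 204.5]
ee_rot: [[0.005, 1.0, -0.003], [-0.006, -0.003, -1.0], [-1.0, 0.005, 0.006]]
contact_force: [1.0, -0.1, -0.3]
opening: 64.9
```

drive_tool([
  [0, 0, 0, 1.6, 3.4, 0, 6.5],
  [0, 0, 0, 1.6, 3.4, 0, 6.5],
  [0, 0, 0, 1.6, 3.4, 0, 6.5],
  [0, 0, 0, 1.6, 3.4, 0, 6.5],
  [0, 0, 0, 1.6, 3.4, 0, 6.5],
  [0, 0, 0, 1.6, 3.4, 0, 6.5],
  [0, 0, 0, 1.2, 2.8, 0, 6.5],
  [0, 0, 0, 0.6, 1.4, 0, 6.5],
])

```text
time_s: 6.95
eef_pos: [573.8, 2.8, 200.8]
ee_rot: [[0.0, 1.0, 0.004], [0.001, 0.004, -1.0], [-1.0, 0.0, -0.001]]
contact_force: [0.1, 0.4, 0.1]
opening: 65.0
```

drive_tool([
  [0, 0, 0, 0, 0, 0, 6.5],
  [0, 0, 0, 0, 0, 0, 6.5],
  [0, 0, 0, 0, 0, 0, 6.5],
])

```text
time_s: 7.2
eef_pos: [572.6, -1.5, 200.7]
ee_rot: [[-0.001, 1.0, 0.001], [-0.001, 0.001, -1.0], [-1.0, -0.001, 0.001]]
contact_force: [-0.1, 0.4, 0.4]
opening: 65.2
```

```bash
python3 - <<'E'
from h import *
s=robot.observe();print(s["eef_pos"],s["ee_rot"].round(3))
a=optics.capture("side")[40:240,210:410]; b=optics.capture("scene")[60:260,150:350]
cv2.imwrite("pics/s3.png",cv2.resize(np.hstack([a,b]),None,fx=2,fy=2))
c=optics.calibration("wrist");np.save("w3.npy",c["world_to_cam"])
cv2.imwrite("pics/w3.png",optics.capture("wrist"))
E
```

```text
[572.58012723  -1.48990578 200.6810819 ] [[-0.001  1.     0.001]
 [-0.001  0.001 -1.   ]
 [-1.    -0.001  0.001]]
```

View pics/s3.png

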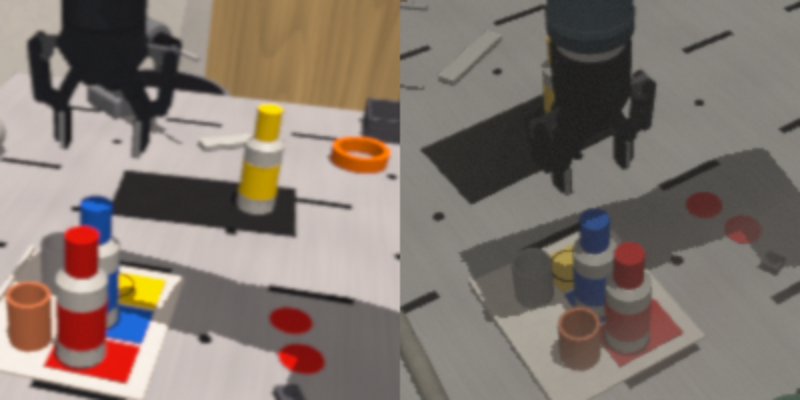

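View pics/w3.png

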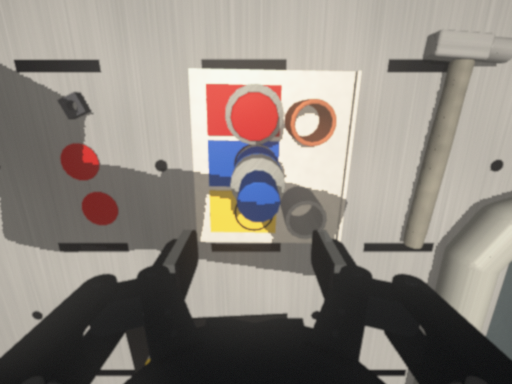

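```bash
python3 - <<'E'
from h import *
c=optics.calibration("wrist");c["world_to_cam"]=np.load("w3.npy")
im=cv2.imread("pics/w3.png")
for k,(a,b) in COL.items(): print(k,blobs(im,a,b)[1])
cv2.imwrite("pics/w3z.png",cv2.resize(im[60:260,180:370],None,fx=3,fy=3,interpolation=cv2.INTER_CUBIC))
o=c["world_to_cam"];print(-o[:3,:3].T@o[:3,3])
E
```

```text
red [([207, 85, 34, 50, 1035], [217.9, 107.8]), ([269, 86, 12, 11, 65], [276.0, 89.1]), ([231, 93, 47, 48, 1750], [254.1, 116.2]), ([61, 144, 38, 36, 1045], [79.4, 161.3]), ([82, 193, 36, 32, 875], [99.4, 208.1])]
yellow [([210, 191, 66, 41, 1502], [232.7, 215.5])]
blue [([209, 141, 37, 37, 953], [222.9, 157.3]), ([270, 144, 8, 13, 63], [274.6, 149.3]), ([238, 181, 42, 26, 814], [258.7, 193.7])]
[573.22576639  72.13436179 343.34081993]
```

View pics/w3z.png

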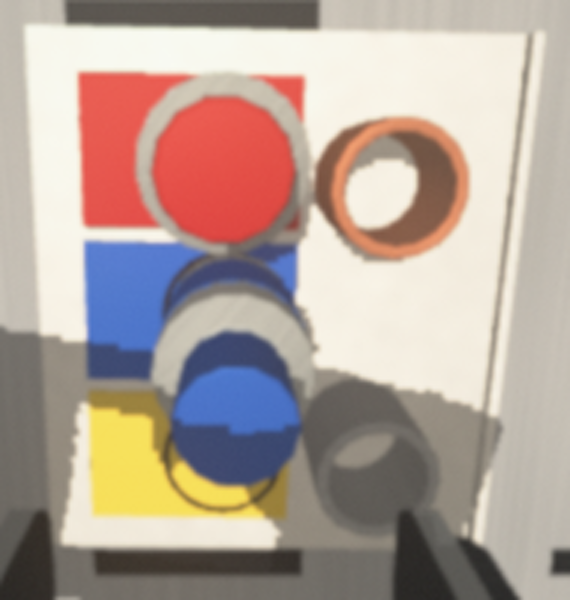

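```bash
python3 - <<'E'
from h import *
c=optics.calibration("wrist");c["world_to_cam"]=np.load("w3.npy")
q=lambda x,y:(180+x/3,60+y/3)
for n,p,z in [("red",(224,169),152),("blue",(237,423),152),("collar",(380,479),64),("sleeve",(401,188),64),("yring",(225,454),7),("yringL",(166,454),7),("yringR",(283,454),7),("yringB",(225,511),7),("redtile",(79,72),7),("",(85,227),7),("R",(304,76),7),("blut",(85,242),7),("",(90,378),7),("yt",(92,392),7),("",(95,515),7)]: print(n,onz(c,*q(*p),z).round(1))
E
```

```text
red [573.5  65.9 152. ]
blue [576.7   3.6 152. ]
collar [632.6 -50.5  64. ]
sleeve [633.7  56.7  64. ]
yring [574.  -63.2   7. ]
yringL [547.3 -63.1   7. ]
yringR [600.2 -63.2   7. ]
yringB [574.  -91.5   7. ]
redtile [516.8  98.1   7. ]
 [516.   38.1   7. ]
R [605.2  96.5   7. ]
blut [515.7  31.9   7. ]
 [514.8 -27.2   7. ]
yt [515.3 -33.7   7. ]
 [513.7 -93.4   7. ]
```

drive_tool([
  [0, 0, 0, 0.15, 0.35, -2.5, 6.5],
  [0, 0, 0, 0, 0, -3, 6.5],
  [0, 0, 0, 0, 0, -2, 6.5],
  [0, 0, 0, 0, 0, -1.0, 6.5],
  [0, 0, 0, 0, 0, 0, 6.5],
  [0, 0, 0, 0, 0, 0, 6.5],
  [0, 0, 0, 0, 0, 0, 6.5],
])

```text
time_s: 7.93
eef_pos: [575.5, 2.1, 117.3]
ee_rot: [[0.003, 1.0, 0.0], [-0.001, 0.0, -1.0], [-1.0, 0.003, 0.001]]
contact_force: [-0.5, -0.4, -0.1]
opening: 64.4
```

drive_tool([
  [0, 0, 0, 0, 0, 0, 2.5],
  [0, 0, 0, 0, 0, 0, 2.5],
  [0, 0, 0, 0, 0, 0, 2.5],
  [0, 0, 0, 0, 0, 0, 2.5],
  [0, 0, 0, 0, 0, 0, 2.5],
  [0, 0, 0, 0, 0, 0, 2.5],
])

```text
time_s: 8.43
eef_pos: [575.4, 2.6, 117.2]
ee_rot: [[0.003, 1.0, 0.001], [-0.001, 0.001, -1.0], [-1.0, 0.003, 0.001]]
contact_force: [-0.5, -0.0, 6.2]
opening: 32.8
```

drive_tool([
  [0, 0, 0, 0, 0, 1, 2.5],
  [0, 0, 0, 0, 0, 2, 2.5],
  [0, 0, 0, 0, 0, 2, 2.5],
  [0, 0, 0, -0.3, -1.2, 1, 2.5],
  [0, 0, 0, -0.6, -2.4, 0, 2.5],
  [0, 0, 0, -0.85, -3.6, 0, 2.5],
  [0, 0, 0, -0.85, -3.6, 0, 2.5],
  [0, 0, 0, -0.85, -3.6, 0, 2.5],
])

```text
time_s: 9.1
eef_pos: [538.8, -142.8, 175.9]
ee_rot: [[-0.001, 1.0, 0.002], [-0.0, 0.002, -1.0], [-1.0, -0.001, 0.0]]
contact_force: [1.6, 0.3, -2.3]
opening: 32.6
```

drive_tool([
  [0, 0, 0, -0.85, -3.6, 0, 2.5],
  [0, 0, 0, -0.85, -3.6, 0, 2.5],
  [0, 0, 0, -0.85, -3.6, 0, 2.5],
  [0, 0, 0, -0.85, -3.6, 0, 2.5],
  [0, 0, 0, -0.5, -2.0, 0, 2.5],
  [0, 0, 0, -0.2, -1.0, 0, 2.5],
  [0, 0, 0, 0, 0, 0, 2.5],
  [0, 0, 0, 0, 0, 0, 2.5],
])

```text
time_s: 9.77
eef_pos: [498.4, -314.9, 175.5]
ee_rot: [[-0.001, 1.0, -0.0], [0.001, -0.0, -1.0], [-1.0, -0.001, -0.001]]
contact_force: [1.0, 0.0, -1.9]
opening: 32.7
```

drive_tool([
  [0, 0, 0, 0, 0, -2.0, 2.5],
  [0, 0, 0, 0, 0, -2.0, 2.5],
  [0, 0, 0, 0, 0, -1.2, 2.5],
  [0, 0, 0, 0, 0, -0.5, 2.5],
  [0, 0, 0, 0, 0, -0.2, 2.5],
  [0, 0, 0, 0, 0, 0, 2.5],
  [0, 0, 0, 0, 0, 0, 2.5],
  [0, 0, 0, 0, 0, 0, 2.5],
])

```text
time_s: 10.43
eef_pos: [499.6, -315.4, 118.0]
ee_rot: [[0.001, 1.0, 0.002], [-0.001, 0.002, -1.0], [-1.0, 0.001, 0.001]]
contact_force: [-0.4, -0.4, -1.7]
opening: 32.7
```

Target z is about 113.3.

drive_tool([
  [0, 0, 0, 0, 0, -0.25, 2.5],
  [0, 0, 0, 0, 0, -0.2, 2.5],
  [0, 0, 0, 0, 0, -0.1, 2.5],
  [0, 0, 0, 0, 0, 0, 2.5],
  [0, 0, 0, 0, 0, 0, 2.5],
])

```text
time_s: 10.85
eef_pos: [499.5, -315.9, 113.2]
ee_rot: [[0.002, 1.0, 0.001], [-0.002, 0.001, -1.0], [-1.0, 0.002, 0.002]]
contact_force: [-0.9, 1.4, 7.5]
opening: 33.0
```

drive_tool([
  [0, 0, 0, 0, 0, 0, 6.5],
  [0, 0, 0, 0, 0, 0, 6.5],
  [0, 0, 0, 0, 0, 0, 6.5],
  [0, 0, 0, 0, 0, 2, 6.5],
  [0, 0, 0, 0, 0, 3, 6.5],
  [0, 0, 0, 0.2, 1.2, 3, 6.5],
  [0, 0, 0, 0.5, 2.6, 1, 6.5],
  [0, 0, 0, 0.8, 3.7, 0, 6.5],
])

```text
time_s: 11.52
eef_pos: [515.4, -243.3, 204.9]
ee_rot: [[0.006, 1.0, -0.003], [-0.005, -0.003, -1.0], [-1.0, 0.006, 0.005]]
contact_force: [0.4, 0.1, 0.4]
opening: 65.1
```

drive_tool([
  [0, 0, 0, 0.8, 3.8, 0, 6.5],
  [0, 0, 0, 0.8, 3.8, 0, 6.5],
  [0, 0, 0, 0.8, 3.8, 0, 6.5],
  [0, 0, 0, 0.8, 3.8, 0, 6.5],
  [0, 0, 0, 0.8, 3.8, 0, 6.5],
  [0, 0, 0, 0.8, 3.8, 0, 6.5],
  [0, 0, 0, 0.6, 3.8, 0, 6.5],
  [0, 0, 0, 0.4, 2.6, 0, 6.5],
])

```text
time_s: 12.18
eef_pos: [572.0, 55.0, 201.2]
ee_rot: [[0.0, 1.0, 0.002], [0.001, 0.002, -1.0], [-1.0, 0.0, -0.001]]
contact_force: [-0.1, -0.8, -0.1]
opening: 65.3
```

drive_tool([
  [0, 0, 0, 0.2, 1.4, 0, 6.5],
  [0, 0, 0, 0, 0, 0, 6.5],
  [0, 0, 0, 0, 0, 0, 6.5],
  [0, 0, 0, 0, 0, 0, 6.5],
])

```text
time_s: 12.52
eef_pos: [573.9, 64.5, 201.1]
ee_rot: [[-0.0, 1.0, 0.0], [-0.001, 0.0, -1.0], [-1.0, -0.0, 0.001]]
contact_force: [0.5, -0.8, 0.2]
opening: 64.7
```

```bash
python3 - <<'E'
from h import *
s=robot.observe();print(s["eef_pos"],s["ee_rot"].round(3))
c=optics.calibration("wrist");np.save("w4.npy",c["world_to_cam"])
im=optics.capture("wrist");cv2.imwrite("pics/w4.png",im)
cv2.imwrite("pics/w4z.png",cv2.resize(im[80:280,180:370],None,fx=3,fy=3,interpolation=cv2.INTER_CUBIC))
E
```

```text
[573.85913196  64.48103775 201.10988546] [[-0.     1.     0.   ]
 [-0.001  0.    -1.   ]
 [-1.    -0.     0.001]]
```

View pics/w4z.png

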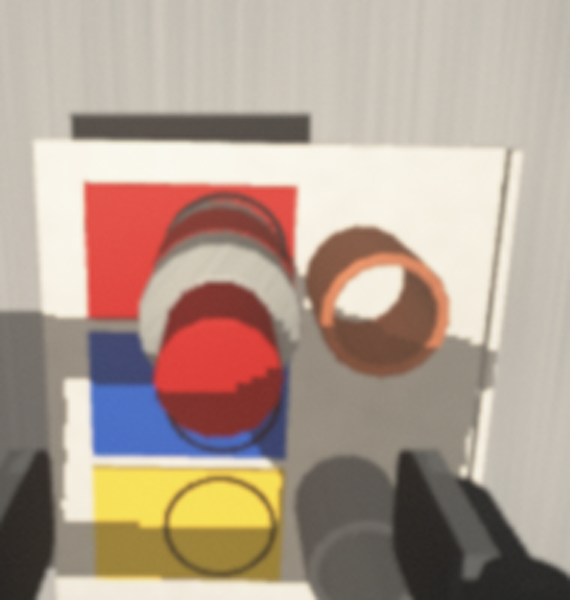

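```bash
python3 - <<'E'
from h import *
c=optics.calibration("wrist");c["world_to_cam"]=np.load("w4.npy")
q=lambda x,y:(180+x/3,80+y/3)
for n,p,z in [("red",(218,375),152),("yring",(220,526),7),("sleeve",(384,312),64),("collar",(370,583),64),("bluering bottom",(224,451),7)]: print(n,onz(c,*q(*p),z).round(1))
E
```

```text
red [573.2  66.8 152. ]
yring [573.  -64.5   7. ]
sleeve [633.1  58.2  64. ]
collar [634.1 -56.4  64. ]
bluering bottom [574.9 -25.2   7. ]
```

drive_tool([
  [0, 0, 0, 0.05, 0.25, -2.5, 6.5],
  [0, 0, 0, 0, 0, -3, 6.5],
  [0, 0, 0, 0, 0, -2, 6.5],
  [0, 0, 0, 0, 0, -1.0, 6.5],
  [0, 0, 0, 0, 0, 0, 6.5],
  [0, 0, 0, 0, 0, 0, 6.5],
  [0, 0, 0, 0, 0, 0, 6.5],
])

```text
time_s: 13.15
eef_pos: [575.6, 67.5, 117.8]
ee_rot: [[0.003, 1.0, 0.0], [-0.0, 0.0, -1.0], [-1.0, 0.003, 0.0]]
contact_force: [0.8, -0.5, 1.0]
opening: 65.1
```

drive_tool([
  [0, 0, 0, 0, 0, 0, 2.5],
  [0, 0, 0, 0, 0, 0, 2.5],
  [0, 0, 0, 0, 0, 0, 2.5],
  [0, 0, 0, 0, 0, 0, 2.5],
  [0, 0, 0, 0, 0, 0, 2.5],
  [0, 0, 0, 0, 0, 0, 2.5],
])

```text
time_s: 13.65
eef_pos: [574.6, 68.2, 117.7]
ee_rot: [[0.001, 1.0, 0.001], [-0.0, 0.001, -1.0], [-1.0, 0.001, 0.0]]
contact_force: [-1.4, -1.0, 5.7]
opening: 32.7
```

drive_tool([
  [0, 0, 0, 0, 0, 1, 2.5],
  [0, 0, 0, 0, 0, 2, 2.5],
  [0, 0, 0, 0, 0, 2, 2.5],
  [0, 0, 0, 0, -1.2, 1, 2.5],
  [0, 0, 0, 0, -2.4, 0, 2.5],
  [0, 0, 0, 0, -3.8, 0, 2.5],
  [0, 0, 0, 0, -3.8, 0, 2.5],
  [0, 0, 0, 0, -3.8, 0, 2.5],
])

```text
time_s: 14.32
eef_pos: [574.1, -83.6, 176.7]
ee_rot: [[0.0, 1.0, 0.002], [-0.0, 0.002, -1.0], [-1.0, 0.0, 0.0]]
contact_force: [0.8, -0.4, -3.1]
opening: 32.1
```

drive_tool([
  [0, 0, 0, 0, -3.8, 0, 2.5],
  [0, 0, 0, 0, -3.8, 0, 2.5],
  [0, 0, 0, 0, -3.8, 0, 2.5],
  [0, 0, 0, 0, -3.8, 0, 2.5],
  [0, 0, 0, 0, -3.8, 0, 2.5],
  [0, 0, 0, 0, -2.6, 0, 2.5],
  [0, 0, 0, 0, -1.4, 0, 2.5],
  [0, 0, 0, 0, 0, 0, 2.5],
])

```text
time_s: 14.98
eef_pos: [573.5, -315.8, 175.9]
ee_rot: [[-0.0, 1.0, -0.003], [-0.001, -0.003, -1.0], [-1.0, -0.0, 0.001]]
contact_force: [-0.3, 0.4, -2.8]
opening: 32.7
```

drive_tool([
  [0, 0, 0, 0, 0, 0, 2.5],
  [0, 0, 0, 0, 0, -2.0, 2.5],
  [0, 0, 0, 0, 0, -2.0, 2.5],
  [0, 0, 0, 0, 0, -1.2, 2.5],
  [0, 0, 0, 0, 0, -0.7, 2.5],
  [0, 0, 0, 0, 0, -0.3, 2.5],
  [0, 0, 0, 0, 0, 0, 2.5],
  [0, 0, 0, 0, 0, 0, 2.5],
])

```text
time_s: 15.65
eef_pos: [575.1, -311.6, 115.2]
ee_rot: [[0.001, 1.0, 0.002], [-0.001, 0.002, -1.0], [-1.0, 0.001, 0.001]]
contact_force: [0.0, -0.1, -2.5]
opening: 32.8
```

drive_tool([
  [0, 0, 0, 0, 0, -0.15, 2.5],
  [0, 0, 0, 0, 0, 0, 2.5],
  [0, 0, 0, 0, 0, 0, 2.5],
])

```text
time_s: 15.9
eef_pos: [575.1, -312.1, 113.7]
ee_rot: [[0.002, 1.0, 0.001], [-0.001, 0.001, -1.0], [-1.0, 0.002, 0.001]]
contact_force: [0.3, 0.6, 0.2]
opening: 32.9
```

drive_tool([
  [0, 0, 0, 0, 0, 0, 6.5],
  [0, 0, 0, 0, 0, 0, 6.5],
  [0, 0, 0, 0, 0, 0, 6.5],
  [0, 0, 0, 0, 0, 2, 6.5],
  [0, 0, 0, 0, 0, 3, 6.5],
  [0, 0, 0, 0.4, 1.2, 3, 6.5],
  [0, 0, 0, 0.8, 3, 1, 6.5],
  [0, 0, 0, 0.8, 3.7, 0, 6.5],
])

```text
time_s: 16.57
eef_pos: [596.2, -235.5, 207.2]
ee_rot: [[0.007, 1.0, -0.003], [-0.005, -0.003, -1.0], [-1.0, 0.007, 0.005]]
contact_force: [1.7, 1.0, -0.8]
opening: 64.9
```

drive_tool([
  [0, 0, 0, 1, 3.8, 0, 6.5],
  [0, 0, 0, 1, 3.8, 0, 6.5],
  [0, 0, 0, 0.6, 2.6, 0, 6.5],
  [0, 0, 0, 0.4, 1.3, 0, 6.5],
  [0, 0, 0, 0, 0, 0, 6.5],
  [0, 0, 0, 0, 0, 0, 6.5],
  [0, 0, 0, 0, 0, 0, 6.5],
  [0, 0, 0, 0, 0, 0, 6.5],
])

```text
time_s: 17.23
eef_pos: [624.1, -119.6, 202.7]
ee_rot: [[-0.0, 1.0, -0.001], [-0.001, -0.001, -1.0], [-1.0, -0.0, 0.001]]
contact_force: [-0.6, 0.1, -0.1]
opening: 65.2
```

```bash
python3 - <<'E'
from h import *
s=robot.observe();print(s["eef_pos"],s["ee_rot"].round(3))
c=optics.calibration("wrist");np.save("w5.npy",c["world_to_cam"])
im=optics.capture("wrist");cv2.imwrite("pics/w5.png",im)
b=optics.capture("scene");d=optics.capture("side");cv2.imwrite("pics/sc5.png",b);cv2.imwrite("pics/sd5.png",d)
cv2.imwrite("pics/m5.png",cv2.resize(np.hstack([b[80:280,140:340],d[80:280,200:400]]),None,fx=2,fy=2))
E
```

```text
[ 624.14752399 -119.63260134  202.67006149] [[-0.     1.    -0.001]
 [-0.001 -0.001 -1.   ]
 [-1.    -0.     0.001]]
```

View pics/m5.png

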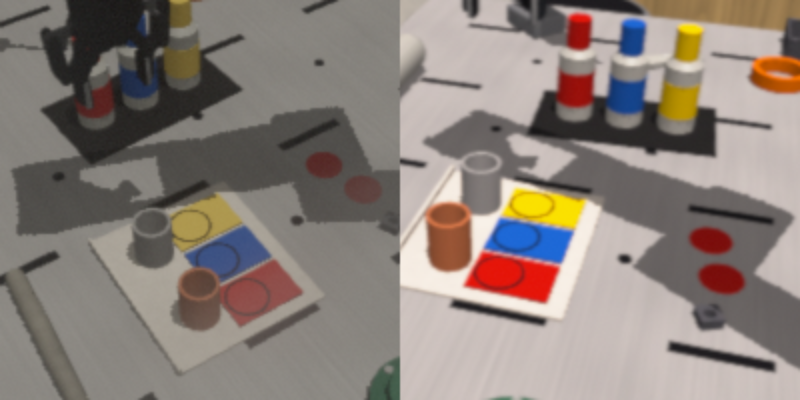

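View pics/w5.png

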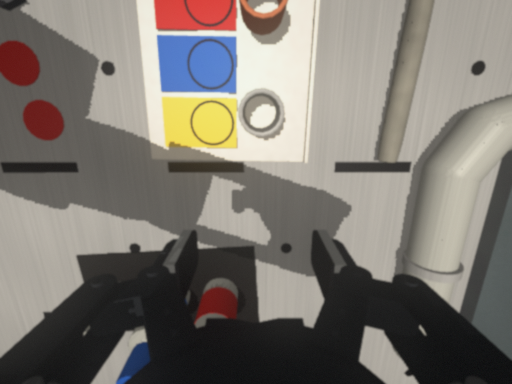

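```bash
python3 - <<'E'
from h import *
im=cv2.imread("pics/w5.png");cv2.imwrite("pics/w5z.png",cv2.resize(im[0:160,150:310],None,fx=3.7,fy=3.7,interpolation=cv2.INTER_CUBIC))
E
```

```text
(no output)
```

View pics/w5z.png

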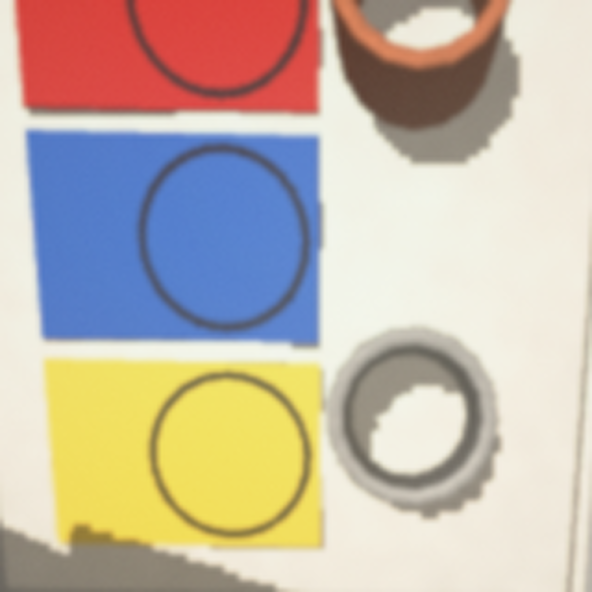

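```bash
python3 - <<'E'
from h import *
c=optics.calibration("wrist");c["world_to_cam"]=np.load("w5.npy")
q=lambda x,y:(150+x/3.7,y/3.7)
for n,p,z in [("collar",(412,417),64),("colL",(328,417),64),("colR",(496,417),64),("colT",(412,327),64),("colB",(412,508),64),("yring",(231,454),7),("bring",(224,237),7),("red bot",(218,96),7)]: print(n,onz(c,*q(*p),z).round(1))
S=optics.calibration("scene");D=optics.calibration("side")
for n,(a,b),z in [("collar",((152,223),(481,162)),64),("yr",((191,226),(531,205)),7),("br",((218,261),(518,236)),7),("rr",((247,296),(499,273)),7)]:
    a=(140+a[0]/2,80+a[1]/2);b=(200+(b[0]-400)/2,80+b[1]/2)
    print(n,onz(S,*a,z).round(1),onz(D,*b,z).round(1),tri(S,a,D,b))
E
```

```text
collar [632.1 -51.   64. ]
colL [609. -51.  64.]
colR [655.1 -51.1  64. ]
colT [631.9 -27.9  64. ]
colB [632.2 -75.7  64. ]
yring [573.2 -63.9   7. ]
bring [574.2   2.2   7. ]
red bot [574.4  41.2   7. ]
collar [632.6 -45.3  64. ] [628.6 -50.9  64. ] (array([629.95812281, -49.70924361,  62.10426633]), np.float64(5.241000764572946))
yr [572.4 -58.9   7. ] [570.3 -62.9   7. ] (array([570.92066406, -60.99572909,   6.54599595]), np.float64(3.3697312172628715))
br [574.8   7.4   7. ] [569.2   0.7   7. ] (array([571.09870781,   2.01777878,   4.25861971]), np.float64(6.845676104387299))
rr [575.1  70.6   7. ] [571.6  68.8   7. ] (array([572.9442296 ,  67.49097137,   4.2144657 ]), np.float64(2.798113356167628))
```

drive_tool([
  [0, 0, 0, 0.3, 2.5, -1, 8.2],
  [0, 0, 0, 0.4, 3.0, -2, 8.2],
  [0, 0, 0, 0, 1.4, -3, 8.2],
  [0, 0, 0, 0, 0, -3.5, 8.2],
  [0, 0, 0, 0, 0, -3, 8.2],
  [0, 0, 0, 0, 0, 0, 8.2],
  [0, 0, 0, 0, 0, 0, 8.2],
  [0, 0, 0, 0, 0, 0, 8.2],
])

```text
time_s: 18.05
eef_pos: [632.6, -49.8, 79.5]
ee_rot: [[0.002, 1.0, 0.0], [-0.001, 0.0, -1.0], [-1.0, 0.002, 0.001]]
contact_force: [0.6, -0.0, 1.4]
opening: 81.7
```

```bash
python3 - <<'E'
from h import *
s=robot.observe();print(s["eef_pos"],s["ee_rot"].round(3))
im=optics.capture("wrist")
b=optics.capture("scene");d=optics.capture("side")
cv2.imwrite("pics/m6.png",cv2.resize(np.hstack([b[120:270,140:290],d[80:230,180:330]]),None,fx=2.6,fy=2.6))
E
```

```text
[632.61632097 -49.75466666  79.5010985 ] [[ 0.002  1.     0.   ]
 [-0.001  0.    -1.   ]
 [-1.     0.002  0.001]]
```

View pics/m6.png

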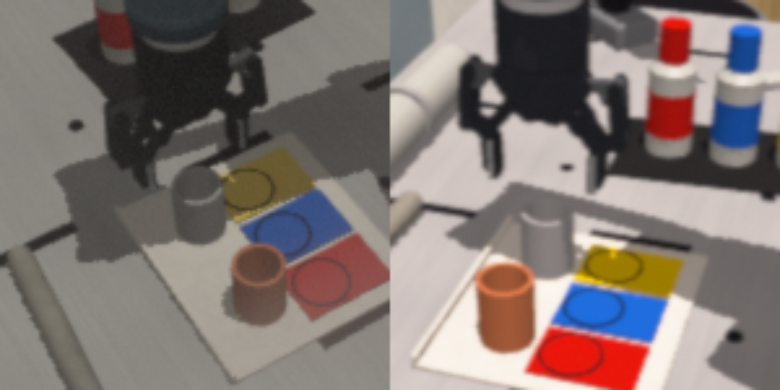

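drive_tool([
  [0, 0, 0, -0.1, -0.05, -2, 8.2],
  [0, 0, 0, 0, 0, -2, 8.2],
  [0, 0, 0, 0, 0, -1, 8.2],
  [0, 0, 0, 0, 0, 0, 8.2],
  [0, 0, 0, 0, 0, 0, 8.2],
  [0, 0, 0, 0, 0, 0, 8.2],
])

```text
time_s: 18.7
eef_pos: [631.5, -49.6, 29.2]
ee_rot: [[0.002, 1.0, 0.001], [-0.001, 0.001, -1.0], [-1.0, 0.002, 0.001]]
contact_force: [0.2, 0.3, -0.4]
opening: 82.2
```

drive_tool([
  [0, 0, 0, 0, 0, 0, 4],
  [0, 0, 0, 0, 0, 0, 4],
  [0, 0, 0, 0, 0, 0, 4],
  [0, 0, 0, 0, 0, 0, 4],
  [0, 0, 0, 0, 0, 0, 4],
  [0, 0, 0, 0, 0, 0, 4],
])

```text
time_s: 19.2
eef_pos: [631.3, -49.5, 29.1]
ee_rot: [[0.002, 1.0, 0.001], [-0.001, 0.001, -1.0], [-1.0, 0.002, 0.001]]
contact_force: [-0.7, 0.1, 6.9]
opening: 46.6
```

drive_tool([
  [0, 0, 0, 0, 0, 1, 4],
  [0, 0, 0, 0, 0, 2, 4],
  [0, 0, 0, 0, 0, 3.5, 4],
  [0, 0, 0, 0, 0, 3.5, 4],
  [0, 0, 0, -0.4, 0.8, 3, 4],
  [0, 0, 0, -1.2, 2.2, 2, 4],
  [0, 0, 0, -1.7, 3.4, 1, 4],
  [0, 0, 0, -1.7, 3.4, 0, 4],
])

```text
time_s: 19.87
eef_pos: [581.4, 48.7, 191.2]
ee_rot: [[0.005, 1.0, -0.001], [-0.001, -0.001, -1.0], [-1.0, 0.005, 0.001]]
contact_force: [1.4, 0.6, -2.9]
opening: 46.4
```

drive_tool([
  [0, 0, 0, -1.7, 3.4, 0, 4],
  [0, 0, 0, -1.7, 3.4, 0, 4],
  [0, 0, 0, -1.7, 3.4, 0, 4],
  [0, 0, 0, -1.7, 3.4, 0, 4],
  [0, 0, 0, -1.2, 2.4, 0, 4],
  [0, 0, 0, -0.5, 1.2, 0, 4],
  [0, 0, 0, 0, 0, 0, 4],
  [0, 0, 0, 0, 0, 0, 4],
])

```text
time_s: 20.53
eef_pos: [495.2, 220.9, 187.9]
ee_rot: [[0.0, 1.0, 0.003], [-0.001, 0.003, -1.0], [-1.0, 0.0, 0.001]]
contact_force: [0.2, -0.6, -2.7]
opening: 46.4
```

drive_tool([
  [0, 0, 0, 0, 0, 0, 4],
  [0, 0, 0, 0, 0, 0, 4],
])

```text
time_s: 20.7
eef_pos: [496.1, 219.5, 187.7]
ee_rot: [[0.0, 1.0, -0.0], [-0.001, -0.0, -1.0], [-1.0, 0.0, 0.001]]
contact_force: [1.1, -0.1, -2.3]
opening: 45.8
```

```bash
python3 - <<'E'
from h import *
s=robot.observe();print(s["eef_pos"],s["ee_rot"].round(3))
c=optics.calibration("wrist");np.save("w7.npy",c["world_to_cam"])
im=optics.capture("wrist");cv2.imwrite("pics/w7.png",im)
b=optics.capture("scene");d=optics.capture("side");cv2.imwrite("pics/sc7.png",b);cv2.imwrite("pics/sd7.png",d)
E
```

```text
[496.12178906 219.49390083 187.74122648] [[ 0.     1.    -0.   ]
 [-0.001 -0.    -1.   ]
 [-1.     0.     0.001]]
```

View pics/w7.png

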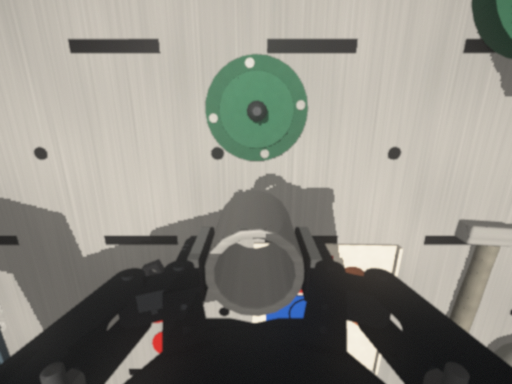

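View pics/sd7.png

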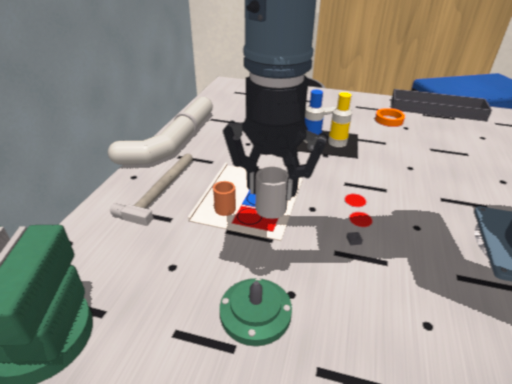

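```bash
python3 - <<'E'
from h import *
c=optics.calibration("wrist");c["world_to_cam"]=np.load("w7.npy")
im=cv2.imread("pics/w7.png")
m,bl=blobs(im,(60,80,20),(90,255,255),500);print(bl)
cv2.imwrite("pics/w7z.png",np.hstack([cv2.resize(im[45:170,195:320],None,fx=3.2,fy=3.2,interpolation=cv2.INTER_CUBIC),cv2.resize(im[200:325,190:315],None,fx=3.2,fy=3.2,interpolation=cv2.INTER_CUBIC)]))
E
```

```text
[([207, 56, 99, 104, 7106], [256.3, 106.9])]
```

View pics/w7z.png

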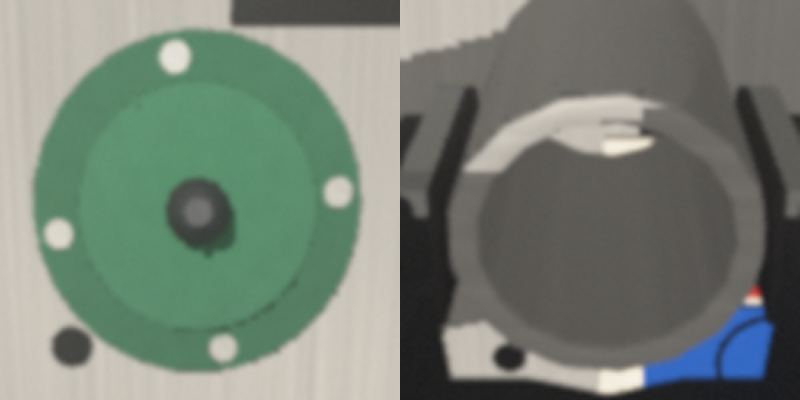

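```bash
python3 - <<'E'
from h import *
c=optics.calibration("wrist");c["world_to_cam"]=np.load("w7.npy")
q=lambda x,y:(195+x/3.2,45+y/3.2);r=lambda x,y:(190+x/3.2,200+y/3.2)
for n,p,z in [("foot",q(197,200),24),("seat",q(197,205.5),35),("pin",q(197,211),75),("collar",r(207,232),222.5),("cT",r(207,95),222.5),("cB",r(207,370),222.5),("cL",r(48,232),222.5),("cR",r(366,232),222.5)]: print(n,onz(c,*p,z).round(1))
E
```

```text
foot [499.4 293.1  24. ]
seat [499.3 291.4  35. ]
pin [498.9 290.2  75. ]
collar [496.9 219.6 222.5]
cT [496.9 241.6 222.5]
cB [496.8 194.8 222.5]
cL [473.6 219.6 222.5]
cR [520.1 219.5 222.5]
```

drive_tool([
  [0, 0, 0, 0.0, 1.0, -1, 4],
  [0, 0, 0, 0.1, 2.2, -1.5, 4],
  [0, 0, 0, 0.1, 2.4, -2, 4],
  [0, 0, 0, 0, 1.3, -1.5, 4],
  [0, 0, 0, 0, 0.4, -0.8, 4],
  [0, 0, 0, 0, 0, 0, 4],
  [0, 0, 0, 0, 0, 0, 4],
  [0, 0, 0, 0, 0, 0, 4],
])

```text
time_s: 21.52
eef_pos: [498.0, 293.2, 120.5]
ee_rot: [[0.001, 1.0, 0.001], [-0.0, 0.001, -1.0], [-1.0, 0.001, 0.0]]
contact_force: [0.4, -0.8, -1.9]
opening: 46.1
```

```bash
python3 - <<'E'
from h import *
s=robot.observe();print(s["eef_pos"],s["ee_rot"].round(3))
b=optics.capture("scene");d=optics.capture("side")
S=optics.calibration("scene");D=optics.calibration("side")
np.savez("c8.npz",S=S["world_to_cam"],D=D["world_to_cam"])
cv2.imwrite("pics/m8.png",cv2.resize(np.hstack([b[200:330,280:410],d[230:360,190:320]]),None,fx=3,fy=3,interpolation=cv2.INTER_CUBIC))
E
```

```text
[498.04531407 293.20490601 120.49667653] [[ 0.001  1.     0.001]
 [-0.     0.001 -1.   ]
 [-1.     0.001  0.   ]]
```

View pics/m8.png

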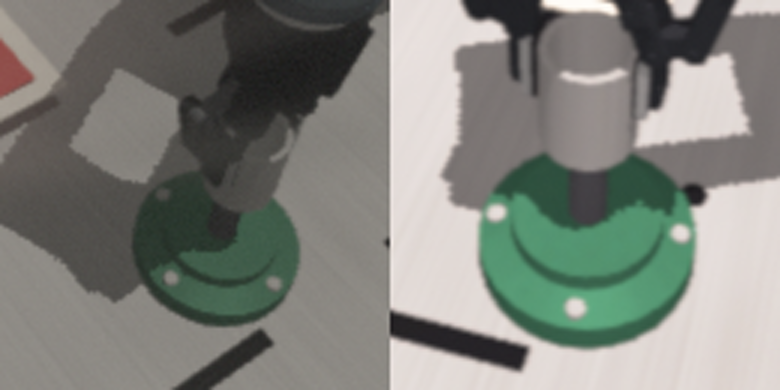

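```bash
python3 - <<'E'
from h import *
S=optics.calibration("scene");D=optics.calibration("side")
for z in (35,75,95.5,155.5): 
    a=proj(S,(498,293,z));b=proj(D,(498,293,z)); print(z,(a-[280,200])*3,(b-[190,230])*3+[390,0])
E
```

```text
35 [222.12113535 225.44923976] [583.09791519 212.13698414]
75 [232.33281988 195.18524021] [583.8798828 161.6326905]
95.5 [237.84478622 178.84962521] [584.3075176  134.01339599]
155.5 [255.18320916 127.4643692 ] [585.6787753   45.44911194]
```

```bash
python3 - <<'E'
from h import *
S=optics.calibration("scene");D=optics.calibration("side")
t=np.linspace(0,6.28,100)
def ring(x,y,z,r):
    P=[(x+r*np.cos(a),y+r*np.sin(a),z) for a in t]
    for n,C,o,k in(("S",S,[280,200],0),("D",D,[190,230],390)):
        q=np.array([(proj(C,p)-o)*3+[k,0] for p in P]); print(n,z,r,q.min(0).round(),q.max(0).round())
ring(498,293,95.5,24);ring(498,293,155.5,24);ring(498,293,35,40);ring(498,293,24,58);ring(498,293,35,10)
E
```

```text
S 95.5 24 [201. 148.] [275. 211.]
D 95.5 24 [535.  97.] [634. 174.]
S 155.5 24 [217.  96.] [294. 160.]
D 155.5 24 [533.   9.] [638.  84.]
S 35 40 [164. 176.] [280. 278.]
D 35 40 [506. 152.] [660. 280.]
S 24 58 [137. 163.] [303. 310.]
D 24 58 [472. 139.] [693. 326.]
S 35 10 [208. 213.] [237. 238.]
D 35 10 [564. 196.] [602. 228.]
```

drive_tool([
  [0, 0, 0, 0.05, 0.2, -0.5, 4],
  [0, 0, 0, 0, 0, -1, 4],
  [0, 0, 0, 0, 0, -1, 4],
  [0, 0, 0, 0, 0, -1, 4],
  [0, 0, 0, 0, 0, -1, 4],
  [0, 0, 0, 0, 0, -0.7, 4],
  [0, 0, 0, 0, 0, 0, 4],
  [0, 0, 0, 0, 0, 0, 4],
])

```text
time_s: 22.28
eef_pos: [497.5, 295.5, 66.9]
ee_rot: [[-0.002, 1.0, 0.001], [-0.001, 0.001, -1.0], [-1.0, -0.002, 0.001]]
contact_force: [1.5, 0.2, -0.9]
opening: 46.5
```

drive_tool([
  [0, 0, 0, 0, 0, -0.3, 4],
  [0, 0, 0, 0, 0, -0.2, 4],
  [0, 0, 0, 0, 0, -0.1, 4],
  [0, 0, 0, 0, 0, 0, 4],
  [0, 0, 0, 0, 0, 0, 4],
])

```text
time_s: 22.7
eef_pos: [498.0, 295.8, 62.0]
ee_rot: [[0.0, 1.0, 0.001], [0.0, 0.001, -1.0], [-1.0, 0.0, -0.0]]
contact_force: [0.6, -0.7, -2.1]
opening: 46.3
```

drive_tool([
  [0, 0, 0, 0, 0, -0.2, 4],
  [0, 0, 0, 0, 0, 0, 4],
  [0, 0, 0, 0, 0, 0, 4],
])

```text
time_s: 22.95
eef_pos: [498.3, 295.9, 60.1]
ee_rot: [[0.001, 1.0, 0.001], [0.0, 0.001, -1.0], [-1.0, 0.001, -0.0]]
contact_force: [0.8, 0.9, -1.7]
opening: 46.3
```

```bash
python3 - <<'E'
from h import *
s=robot.observe();print(s["eef_pos"],s["contact_force"])
b=optics.capture("scene");d=optics.capture("side")
cv2.imwrite("pics/m9.png",cv2.resize(np.hstack([b[200:330,280:410],d[230:360,190:320]]),None,fx=3,fy=3,interpolation=cv2.INTER_CUBIC))
cv2.imwrite("pics/w9.png",optics.capture("wrist"))
E
```

```text
[498.30032248 295.86271121  60.09498652] [ 0.82287481  0.92669733 -1.6866751 ]
```

View pics/m9.png

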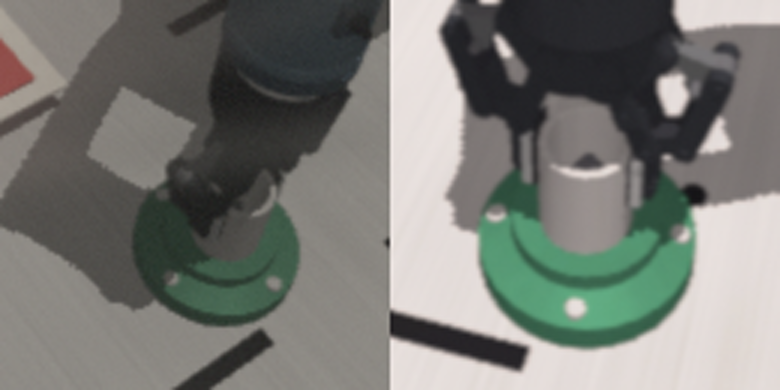

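View pics/w9.png

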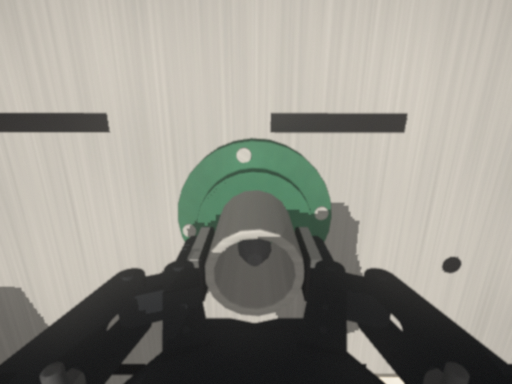

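drive_tool([
  [0, 0, 0, 0, 0, -0.15, 4],
  [0, 0, 0, 0, 0, 0, 4],
  [0, 0, 0, 0, 0, 0, 4],
])

```text
time_s: 23.35
eef_pos: [498.3, 295.9, 60.0]
ee_rot: [[0.001, 1.0, 0.001], [0.0, 0.001, -1.0], [-1.0, 0.001, -0.0]]
contact_force: [-2.0, -1.2, 9.1]
opening: 46.3
```

drive_tool([
  [0, 0, 0, 0, 0, 0, 7.5],
  [0, 0, 0, 0, 0, 0, 7.5],
  [0, 0, 0, 0, 0, 0, 7.5],
  [0, 0, 0, 0, 0, 0, 7.5],
  [0, 0, 0, 0, 0, 1, 7.5],
  [0, 0, 0, 0, 0, 3, 7.5],
  [0, 0, 0, 0, 0, 4, 7.5],
  [0, 0, 0, 0, -1, 4, 7.5],
])

```text
time_s: 24.02
eef_pos: [497.0, 286.5, 179.3]
ee_rot: [[-0.002, 1.0, 0.002], [0.0, 0.002, -1.0], [-1.0, -0.002, -0.0]]
contact_force: [0.2, 0.9, 0.6]
opening: 75.1
```

drive_tool([
  [0, 0, 0, 0, -3, 2, 7.5],
  [0, 0, 0, 0, -3, 1, 7.5],
  [0, 0, 0, 0, -0.6, 0, 7.5],
  [0, 0, 0, 0, 0, 0, 7.5],
  [0, 0, 0, 0, 0, 0, 7.5],
  [0, 0, 0, 0, 0, 0, 7.5],
])

```text
time_s: 24.52
eef_pos: [497.4, 220.4, 207.6]
ee_rot: [[-0.002, 1.0, 0.001], [0.0, 0.001, -1.0], [-1.0, -0.002, -0.0]]
contact_force: [0.8, -0.3, 0.5]
opening: 74.9
```

```bash
python3 - <<'E'
from h import *
s=robot.observe();print(s["eef_pos"],s["contact_force"])
c=optics.calibration("wrist");np.save("w10.npy",c["world_to_cam"])
w=optics.capture("wrist");cv2.imwrite("pics/w10.png",w)
d=optics.capture("side")
cv2.imwrite("pics/m10.png",cv2.resize(np.hstack([w[40:190,180:330],d[230:380,190:340]]),None,fx=2.6,fy=2.6,interpolation=cv2.INTER_CUBIC))
E
```

```text
[497.3808424  220.35855705 207.55524668] [ 0.81074361 -0.33406605  0.4869733 ]
```

View pics/m10.png

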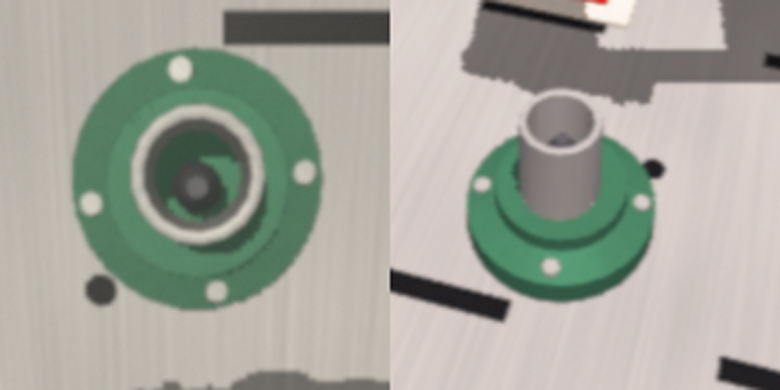

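```bash
python3 - <<'E'
from h import *
c=optics.calibration("wrist");c["world_to_cam"]=np.load("w10.npy")
q=lambda x,y:(180+x/2.6,40+y/2.6)
for n,p,z in [("foot",q(197.5,179),24),("pin",q(198,187),75),("collar",q(197.5,174),95)]: print(n,onz(c,*p,z).round(1))
E
```

```text
foot [499.7 292.6  24. ]
pin [499.6 289.9  75. ]
collar [499.4 294.7  95. ]
```

drive_tool([
  [0, 0, 0, 0.3, -1.2, 0, 6.5],
  [0, 0, 0, 0.5, -2.6, 0, 6.5],
  [0, 0, 0, 0.5, -3.9, 0, 6.5],
  [0, 0, 0, 0.5, -3.9, 0, 6.5],
  [0, 0, 0, 0.5, -3.9, 0, 6.5],
  [0, 0, 0, 0.5, -3.9, 0, 6.5],
  [0, 0, 0, 0.5, -3.9, 0, 6.5],
  [0, 0, 0, 0.5, -3.9, 0, 6.5],
])

```text
time_s: 25.28
eef_pos: [535.7, -54.4, 207.9]
ee_rot: [[-0.001, 1.0, 0.002], [0.0, 0.002, -1.0], [-1.0, -0.001, -0.0]]
contact_force: [1.0, -1.2, -0.3]
opening: 65.1
```

drive_tool([
  [0, 0, 0, 0.5, -3.9, 0, 6.5],
  [0, 0, 0, 0.5, -3.9, 0, 6.5],
  [0, 0, 0, 0.5, -3.9, 0, 6.5],
  [0, 0, 0, 0.5, -3.9, 0, 6.5],
  [0, 0, 0, 0.5, -3.9, 0, 6.5],
  [0, 0, 0, 0.5, -3.9, 0, 6.5],
  [0, 0, 0, 0.5, -2, 0, 6.5],
  [0, 0, 0, 0.2, -0.6, 0, 6.5],
])

```text
time_s: 25.95
eef_pos: [572.5, -316.9, 207.0]
ee_rot: [[-0.001, 1.0, -0.002], [-0.001, -0.002, -1.0], [-1.0, -0.001, 0.001]]
contact_force: [-0.2, 0.4, 0.4]
opening: 64.9
```

drive_tool([
  [0, 0, 0, 0.3, 0, 0, 6.5],
  [0, 0, 0, 0, 0, 0, 6.5],
  [0, 0, 0, 0, 0, 0, 6.5],
  [0, 0, 0, 0, 0, 0, 6.5],
])

```text
time_s: 26.28
eef_pos: [576.0, -310.4, 208.5]
ee_rot: [[-0.0, 1.0, 0.003], [0.001, 0.003, -1.0], [-1.0, -0.0, -0.001]]
contact_force: [0.5, -0.2, 0.5]
opening: 64.8
```

```bash
python3 - <<'E'
from h import *
s=robot.observe();print(s["eef_pos"],s["contact_force"])
w=optics.capture("wrist");d=optics.capture("side")
cv2.imwrite("pics/m11.png",cv2.resize(np.hstack([w[80:280,180:380],d[30:230,210:410]]),None,fx=2,fy=2,interpolation=cv2.INTER_CUBIC))
E
```

```text
[ 576.02809253 -310.41172602  208.45933338] [ 0.50835341 -0.15355935  0.52578294]
```

View pics/m11.png

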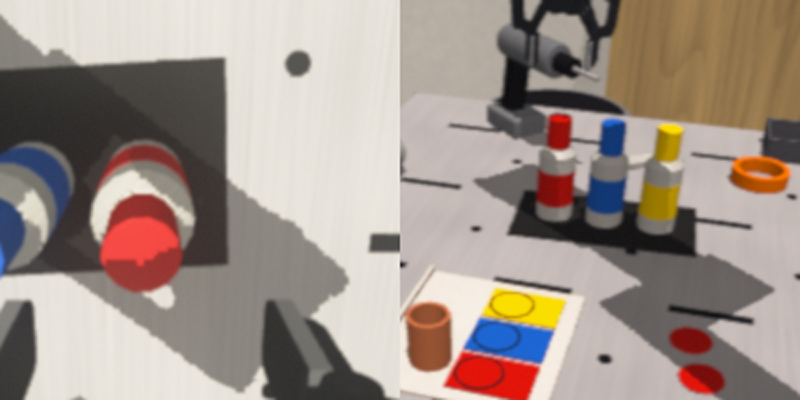

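Red is right of blue, upright, and centred between the fingers. Descend 94.5 mm and grip.

drive_tool([
  [0, 0, 0, -0.1, -0.15, -2, 6.5],
  [0, 0, 0, 0, 0, -3, 6.5],
  [0, 0, 0, 0, 0, -3, 6.5],
  [0, 0, 0, 0, 0, -1.5, 6.5],
  [0, 0, 0, 0, 0, 0, 6.5],
  [0, 0, 0, 0, 0, 0, 6.5],
  [0, 0, 0, 0, 0, 0, 6.5],
])

```text
time_s: 26.97
eef_pos: [575.9, -314.0, 115.1]
ee_rot: [[0.002, 1.0, 0.002], [-0.002, 0.002, -1.0], [-1.0, 0.002, 0.002]]
contact_force: [0.3, -0.1, -0.5]
opening: 64.8
```

drive_tool([
  [0, 0, 0, 0, 0, 0, 2.5],
  [0, 0, 0, 0, 0, 0, 2.5],
  [0, 0, 0, 0, 0, 0, 2.5],
  [0, 0, 0, 0, 0, 0, 2.5],
  [0, 0, 0, 0, 0, 0, 2.5],
  [0, 0, 0, 0, 0, 0, 2.5],
])

```text
time_s: 27.47
eef_pos: [575.1, -314.4, 115.2]
ee_rot: [[0.001, 1.0, 0.001], [-0.002, 0.001, -1.0], [-1.0, 0.001, 0.002]]
contact_force: [-2.4, 1.1, 5.9]
opening: 32.6
```

drive_tool([
  [0, 0, 0, 0, 0, 1, 2.5],
  [0, 0, 0, 0, 0, 2, 2.5],
  [0, 0, 0, 0, 0, 2, 2.5],
  [0, 0, 0, 0, 1.2, 1, 2.5],
  [0, 0, 0, 0, 2.4, 0, 2.5],
  [0, 0, 0, 0, 3.8, 0, 2.5],
  [0, 0, 0, 0, 3.8, 0, 2.5],
  [0, 0, 0, 0, 3.8, 0, 2.5],
])

```text
time_s: 28.13
eef_pos: [574.3, -161.6, 173.3]
ee_rot: [[-0.0, 1.0, -0.0], [0.001, -0.0, -1.0], [-1.0, -0.0, -0.001]]
contact_force: [1.0, 0.1, -1.7]
opening: 32.4
```

drive_tool([
  [0, 0, 0, 0, 3.8, 0, 2.5],
  [0, 0, 0, 0, 3.8, 0, 2.5],
  [0, 0, 0, 0, 3.8, 0, 2.5],
  [0, 0, 0, 0, 3.8, 0, 2.5],
  [0, 0, 0, 0, 3.8, 0, 2.5],
  [0, 0, 0, 0, 2.6, 0, 2.5],
  [0, 0, 0, 0, 1.4, 0, 2.5],
  [0, 0, 0, 0, 0, 0, 2.5],
])

```text
time_s: 28.8
eef_pos: [574.0, 70.0, 173.4]
ee_rot: [[-0.0, 1.0, 0.005], [0.001, 0.005, -1.0], [-1.0, -0.0, -0.001]]
contact_force: [-0.6, 0.1, -2.7]
opening: 32.5
```

drive_tool([
  [0, 0, 0, 0, 0, 0, 2.5],
  [0, 0, 0, 0, 0, 0, 2.5],
  [0, 0, 0, 0, 0, -2.0, 2.5],
  [0, 0, 0, 0, 0, -1.5, 2.5],
  [0, 0, 0, 0, 0, -0.7, 2.5],
  [0, 0, 0, 0, 0, 0, 2.5],
  [0, 0, 0, 0, 0, 0, 2.5],
  [0, 0, 0, 0, 0, 0, 2.5],
])

```text
time_s: 29.47
eef_pos: [575.7, 65.4, 132.2]
ee_rot: [[0.001, 1.0, 0.0], [-0.0, 0.0, -1.0], [-1.0, 0.001, 0.0]]
contact_force: [-0.1, -0.3, -2.1]
opening: 32.7
```

```bash
python3 - <<'E'
from h import *
s=robot.observe();print(s["eef_pos"],s["contact_force"])
b=optics.capture("scene");d=optics.capture("side")
cv2.imwrite("pics/m12.png",cv2.resize(np.hstack([b[110:260,180:330],d[120:270,180:330]]),None,fx=2.6,fy=2.6,interpolation=cv2.INTER_CUBIC))
E
```

```text
[575.7019358   65.44169362 132.19899043] [-0.10148457 -0.25825656 -2.07108373]
```

View pics/m12.png

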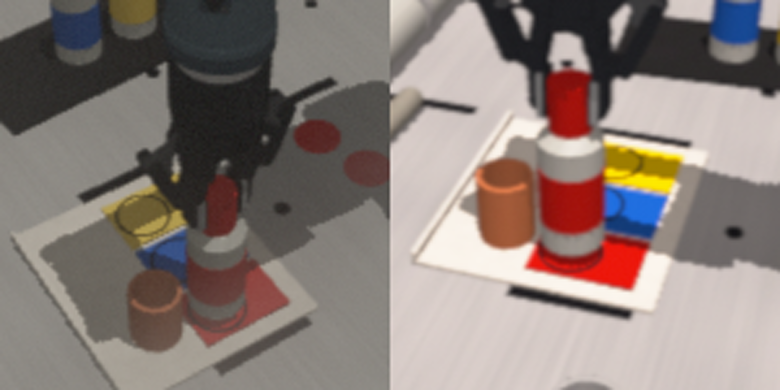

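drive_tool([
  [0, 0, 0, -0.05, 0, -0.6, 2.5],
  [0, 0, 0, 0, 0, -0.4, 2.5],
  [0, 0, 0, 0, 0, -0.2, 2.5],
  [0, 0, 0, 0, 0, -0.1, 2.5],
  [0, 0, 0, 0, 0, 0, 2.5],
  [0, 0, 0, 0, 0, 0, 2.5],
])

```text
time_s: 30.07
eef_pos: [574.2, 66.4, 119.2]
ee_rot: [[-0.0, 1.0, 0.001], [-0.0, 0.001, -1.0], [-1.0, -0.0, 0.0]]
contact_force: [-2.7, 0.1, 5.6]
opening: 32.7
```

drive_tool([
  [0, 0, 0, 0, 0, 0, 6.5],
  [0, 0, 0, 0, 0, 0, 6.5],
  [0, 0, 0, 0, 0, 0, 6.5],
  [0, 0, 0, 0, 0, 2, 6.5],
  [0, 0, 0, 0, 0, 3, 6.5],
  [0, 0, 0, -0.2, -1.2, 3, 6.5],
  [0, 0, 0, -0.5, -2.6, 1, 6.5],
  [0, 0, 0, -0.8, -3.7, 0, 6.5],
])

```text
time_s: 30.73
eef_pos: [561.9, -7.9, 212.2]
ee_rot: [[0.008, 1.0, 0.005], [-0.001, 0.005, -1.0], [-1.0, 0.008, 0.001]]
contact_force: [0.6, -1.2, -0.6]
opening: 65.0
```

drive_tool([
  [0, 0, 0, -0.8, -3.8, 0, 6.5],
  [0, 0, 0, -0.8, -3.8, 0, 6.5],
  [0, 0, 0, -0.8, -3.8, 0, 6.5],
  [0, 0, 0, -0.8, -3.8, 0, 6.5],
  [0, 0, 0, -0.8, -3.8, 0, 6.5],
  [0, 0, 0, -0.8, -3.8, 0, 6.5],
  [0, 0, 0, -0.6, -3.8, 0, 6.5],
  [0, 0, 0, -0.4, -2.6, 0, 6.5],
])

```text
time_s: 31.4
eef_pos: [500.5, -304.4, 208.3]
ee_rot: [[0.0, 1.0, -0.001], [-0.001, -0.001, -1.0], [-1.0, 0.0, 0.001]]
contact_force: [0.6, -0.6, 0.1]
opening: 65.2
```

drive_tool([
  [0, 0, 0, -0.2, -1.4, 0, 6.5],
  [0, 0, 0, 0, 0, 0, 6.5],
  [0, 0, 0, 0, 0, 0, 6.5],
  [0, 0, 0, 0, 0, 0, 6.5],
  [0, 0, 0, 0, 0, 0, 6.5],
])

```text
time_s: 31.82
eef_pos: [499.9, -313.0, 208.3]
ee_rot: [[-0.0, 1.0, 0.003], [0.001, 0.003, -1.0], [-1.0, -0.0, -0.001]]
contact_force: [0.5, 0.2, -0.2]
opening: 64.7
```

```bash
python3 - <<'E'
from h import *
s=robot.observe();print(s["eef_pos"],s["contact_force"])
w=optics.capture("wrist");d=optics.capture("side")
cv2.imwrite("pics/m13.png",cv2.resize(np.hstack([w[80:280,160:360],d[80:280,180:380]]),None,fx=2,fy=2,interpolation=cv2.INTER_CUBIC))
E
```

```text
[ 499.86338537 -313.02262293  208.32612822] [ 0.45833487  0.1872523  -0.23258086]
```

View pics/m13.png

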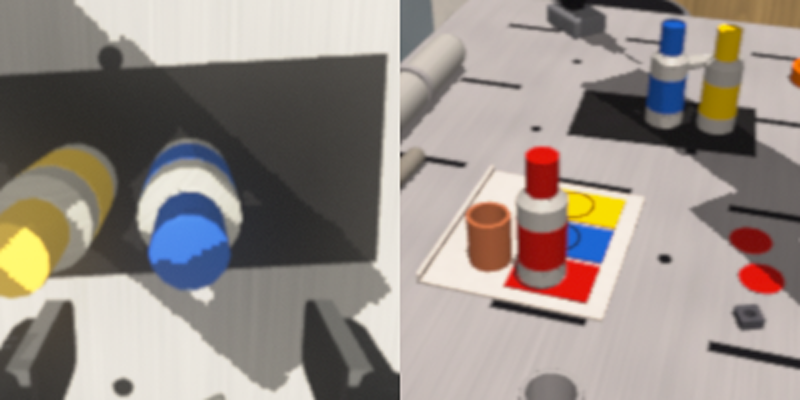

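Red stands on its tile. Now blue: ref grip (499.5, −315.9, 113.2).

drive_tool([
  [0, 0, 0, 0, -0.15, -2, 6.5],
  [0, 0, 0, 0, 0, -3, 6.5],
  [0, 0, 0, 0, 0, -3, 6.5],
  [0, 0, 0, 0, 0, -1.5, 6.5],
  [0, 0, 0, 0, 0, 0, 6.5],
  [0, 0, 0, 0, 0, 0, 6.5],
  [0, 0, 0, 0, 0, 0, 6.5],
])

```text
time_s: 32.5
eef_pos: [500.4, -316.5, 114.8]
ee_rot: [[0.002, 1.0, 0.002], [-0.002, 0.002, -1.0], [-1.0, 0.002, 0.002]]
contact_force: [0.4, -0.1, 0.9]
opening: 64.9
```

drive_tool([
  [0, 0, 0, 0, 0, 0, 2.5],
  [0, 0, 0, 0, 0, 0, 2.5],
  [0, 0, 0, 0, 0, 0, 2.5],
  [0, 0, 0, 0, 0, 0, 2.5],
  [0, 0, 0, 0, 0, 0, 2.5],
  [0, 0, 0, 0, 0, 0, 2.5],
])

```text
time_s: 33.0
eef_pos: [500.1, -317.0, 115.0]
ee_rot: [[0.002, 1.0, 0.001], [-0.002, 0.001, -1.0], [-1.0, 0.002, 0.002]]
contact_force: [-0.6, -0.2, 5.8]
opening: 32.5
```

drive_tool([
  [0, 0, 0, 0, 0, 1, 2.5],
  [0, 0, 0, 0, 0, 2, 2.5],
  [0, 0, 0, 0, 0, 2, 2.5],
  [0, 0, 0, 0.3, 1.2, 1, 2.5],
  [0, 0, 0, 0.6, 2.4, 0, 2.5],
  [0, 0, 0, 0.85, 3.6, 0, 2.5],
  [0, 0, 0, 0.85, 3.6, 0, 2.5],
  [0, 0, 0, 0.85, 3.6, 0, 2.5],
])

```text
time_s: 33.67
eef_pos: [533.7, -170.0, 173.3]
ee_rot: [[-0.0, 1.0, -0.0], [0.001, -0.0, -1.0], [-1.0, -0.0, -0.001]]
contact_force: [1.3, 0.3, -2.7]
opening: 32.9
```

drive_tool([
  [0, 0, 0, 0.85, 3.6, 0, 2.5],
  [0, 0, 0, 0.85, 3.6, 0, 2.5],
  [0, 0, 0, 0.85, 3.6, 0, 2.5],
  [0, 0, 0, 0.85, 3.6, 0, 2.5],
  [0, 0, 0, 0.5, 2.0, 0, 2.5],
  [0, 0, 0, 0.1, 1.0, 0, 2.5],
  [0, 0, 0, 0, 0, 0, 2.5],
  [0, 0, 0, 0, 0, 0, 2.5],
])

```text
time_s: 34.33
eef_pos: [573.4, 2.0, 173.2]
ee_rot: [[-0.001, 1.0, 0.002], [-0.001, 0.002, -1.0], [-1.0, -0.001, 0.001]]
contact_force: [0.0, -1.0, -2.8]
opening: 32.5
```

drive_tool([
  [0, 0, 0, 0, 0, 0, 2.5],
  [0, 0, 0, 0, 0, -2.0, 2.5],
  [0, 0, 0, 0, 0, -1.5, 2.5],
  [0, 0, 0, 0, 0, -0.7, 2.5],
  [0, 0, 0, 0, 0, 0, 2.5],
  [0, 0, 0, 0, 0, 0, 2.5],
  [0, 0, 0, 0, 0, 0, 2.5],
])

```text
time_s: 34.92
eef_pos: [574.6, 0.9, 132.2]
ee_rot: [[0.001, 1.0, -0.0], [-0.0, -0.0, -1.0], [-1.0, 0.001, 0.0]]
contact_force: [-0.5, 0.3, -1.7]
opening: 32.8
```

```bash
python3 - <<'E'
from h import *
s=robot.observe();print(s["eef_pos"],s["contact_force"])
b=optics.capture("scene");d=optics.capture("side")
cv2.imwrite("pics/m14.png",cv2.resize(np.hstack([b[110:260,180:330],d[120:270,180:330]]),None,fx=2.6,fy=2.6,interpolation=cv2.INTER_CUBIC))
E
```

```text
[574.55560688   0.88251956 132.20225873] [-0.52691795  0.2504256  -1.66691912]
```

View pics/m14.png

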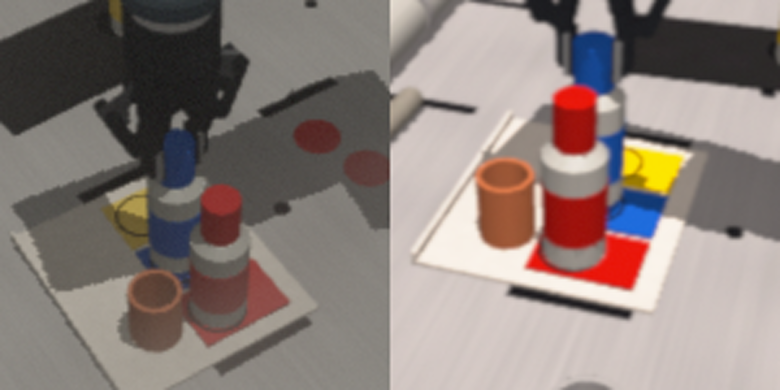

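drive_tool([
  [0, 0, 0, 0, 0.05, -0.6, 2.5],
  [0, 0, 0, 0, 0, -0.4, 2.5],
  [0, 0, 0, 0, 0, -0.2, 2.5],
  [0, 0, 0, 0, 0, -0.1, 2.5],
  [0, 0, 0, 0, 0, 0, 2.5],
  [0, 0, 0, 0, 0, 0, 2.5],
])

```text
time_s: 35.52
eef_pos: [573.7, 2.4, 119.1]
ee_rot: [[-0.0, 1.0, 0.001], [-0.0, 0.001, -1.0], [-1.0, -0.0, 0.0]]
contact_force: [-3.0, -0.5, 5.3]
opening: 32.6
```

drive_tool([
  [0, 0, 0, 0, 0, 0, 6.5],
  [0, 0, 0, 0, 0, 0, 6.5],
  [0, 0, 0, 0, 0, 0, 6.5],
  [0, 0, 0, 0, 0, 2, 6.5],
  [0, 0, 0, 0, 0, 3, 6.5],
  [0, 0, 0, -0.6, -1.2, 3, 6.5],
  [0, 0, 0, -1.2, -2.5, 1, 6.5],
  [0, 0, 0, -1.6, -3.4, 0, 6.5],
])

```text
time_s: 36.18
eef_pos: [542.3, -68.5, 212.0]
ee_rot: [[0.007, 1.0, 0.004], [-0.002, 0.005, -1.0], [-1.0, 0.007, 0.002]]
contact_force: [1.0, -0.7, -0.5]
opening: 64.8
```

drive_tool([
  [0, 0, 0, -1.6, -3.4, 0, 6.5],
  [0, 0, 0, -1.6, -3.4, 0, 6.5],
  [0, 0, 0, -1.6, -3.4, 0, 6.5],
  [0, 0, 0, -1.6, -3.4, 0, 6.5],
  [0, 0, 0, -1.6, -3.4, 0, 6.5],
  [0, 0, 0, -1.6, -3.4, 0, 6.5],
  [0, 0, 0, -1.2, -2.8, 0, 6.5],
  [0, 0, 0, -0.6, -1.5, 0, 6.5],
])

```text
time_s: 36.85
eef_pos: [424.3, -319.2, 208.3]
ee_rot: [[-0.0, 1.0, -0.002], [-0.002, -0.002, -1.0], [-1.0, -0.0, 0.002]]
contact_force: [0.6, -0.4, -0.7]
opening: 65.2
```

drive_tool([
  [0, 0, 0, 0, 0, 0, 6.5],
  [0, 0, 0, 0, 0, 0, 6.5],
  [0, 0, 0, 0, 0, 0, 6.5],
  [0, 0, 0, 0, 0, 0, 6.5],
])

```text
time_s: 37.18
eef_pos: [426.3, -314.7, 208.2]
ee_rot: [[0.0, 1.0, 0.002], [0.001, 0.002, -1.0], [-1.0, 0.0, -0.001]]
contact_force: [0.5, 0.2, -0.2]
opening: 65.3
```

```bash
python3 - <<'E'
from h import *
s=robot.observe();print(s["eef_pos"],s["contact_force"])
w=optics.capture("wrist");d=optics.capture("side")
cv2.imwrite("pics/m15.png",cv2.resize(np.hstack([w[80:280,160:360],d[80:280,180:380]]),None,fx=2,fy=2,interpolation=cv2.INTER_CUBIC))
E
```

```text
[ 426.34068994 -314.66199499  208.23125709] [ 0.47441012  0.17440103 -0.23872721]
```

View pics/m15.png

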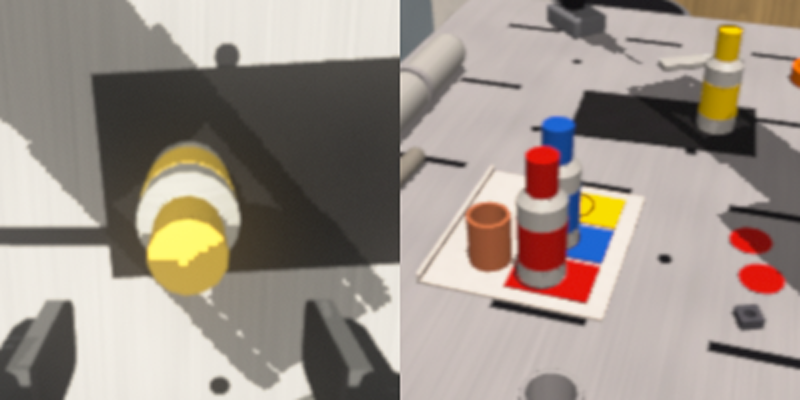

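drive_tool([
  [0, 0, 0, 0, -0.2, -2, 6.5],
  [0, 0, 0, 0, 0, -3, 6.5],
  [0, 0, 0, 0, 0, -3, 6.5],
  [0, 0, 0, 0, 0, -1.6, 6.5],
  [0, 0, 0, 0, 0, 0, 6.5],
  [0, 0, 0, 0, 0, 0, 6.5],
  [0, 0, 0, 0, 0, 0, 6.5],
])

```text
time_s: 37.87
eef_pos: [426.9, -318.1, 113.6]
ee_rot: [[0.001, 1.0, 0.002], [-0.002, 0.002, -1.0], [-1.0, 0.001, 0.002]]
contact_force: [0.3, -0.4, 0.3]
opening: 65.0
```

drive_tool([
  [0, 0, 0, 0, 0, 0, 2.5],
  [0, 0, 0, 0, 0, 0, 2.5],
  [0, 0, 0, 0, 0, 0, 2.5],
  [0, 0, 0, 0, 0, 0, 2.5],
  [0, 0, 0, 0, 0, 0, 2.5],
  [0, 0, 0, 0, 0, 0, 2.5],
])

```text
time_s: 38.37
eef_pos: [426.5, -318.5, 113.8]
ee_rot: [[0.002, 1.0, 0.001], [-0.002, 0.001, -1.0], [-1.0, 0.002, 0.002]]
contact_force: [-0.6, 0.9, 6.6]
opening: 33.0
```

drive_tool([
  [0, 0, 0, 0, 0, 1, 2.5],
  [0, 0, 0, 0, 0, 2, 2.5],
  [0, 0, 0, 0, 0, 2, 2.5],
  [0, 0, 0, 0.4, 0.7, 1, 2.5],
  [0, 0, 0, 1.0, 1.7, 0, 2.5],
  [0, 0, 0, 1.5, 2.6, 0, 2.5],
  [0, 0, 0, 1.9, 3.3, 0, 2.5],
  [0, 0, 0, 1.9, 3.3, 0, 2.5],
])

```text
time_s: 39.03
eef_pos: [493.2, -200.4, 172.5]
ee_rot: [[0.0, 1.0, -0.001], [0.0, -0.001, -1.0], [-1.0, 0.0, -0.0]]
contact_force: [1.7, -0.7, -3.0]
opening: 32.6
```

drive_tool([
  [0, 0, 0, 1.9, 3.3, 0, 2.5],
  [0, 0, 0, 1.9, 3.3, 0, 2.5],
  [0, 0, 0, 1.9, 3.3, 0, 2.5],
  [0, 0, 0, 1.4, 2.5, 0, 2.5],
  [0, 0, 0, 0.8, 1.5, 0, 2.5],
  [0, 0, 0, 0, 0, 0, 2.5],
  [0, 0, 0, 0, 0, 0, 2.5],
  [0, 0, 0, 0, 0, 0, 2.5],
])

```text
time_s: 39.7
eef_pos: [571.4, -62.8, 172.1]
ee_rot: [[-0.001, 1.0, 0.001], [-0.0, 0.001, -1.0], [-1.0, -0.001, 0.0]]
contact_force: [-0.2, -1.1, -2.3]
opening: 32.9
```

drive_tool([
  [0, 0, 0, 0, 0, -2.0, 2.5],
  [0, 0, 0, 0, 0, -1.5, 2.5],
  [0, 0, 0, 0, 0, -0.7, 2.5],
  [0, 0, 0, 0, 0, 0, 2.5],
  [0, 0, 0, 0, 0, 0, 2.5],
  [0, 0, 0, 0, 0, 0, 2.5],
])

```text
time_s: 40.2
eef_pos: [572.4, -63.5, 131.3]
ee_rot: [[0.001, 1.0, 0.0], [-0.0, 0.0, -1.0], [-1.0, 0.001, 0.0]]
contact_force: [-0.4, 0.5, -2.2]
opening: 32.5
```

```bash
python3 - <<'E'
from h import *
s=robot.observe();print(s["eef_pos"],s["contact_force"])
b=optics.capture("scene");d=optics.capture("side")
cv2.imwrite("pics/m16.png",cv2.resize(np.hstack([b[110:260,180:330],d[120:270,180:330]]),None,fx=2.6,fy=2.6,interpolation=cv2.INTER_CUBIC))
E
```

```text
[572.42607234 -63.54834418 131.25560432] [-0.41556737  0.52171624 -2.15711945]
```

View pics/m16.png

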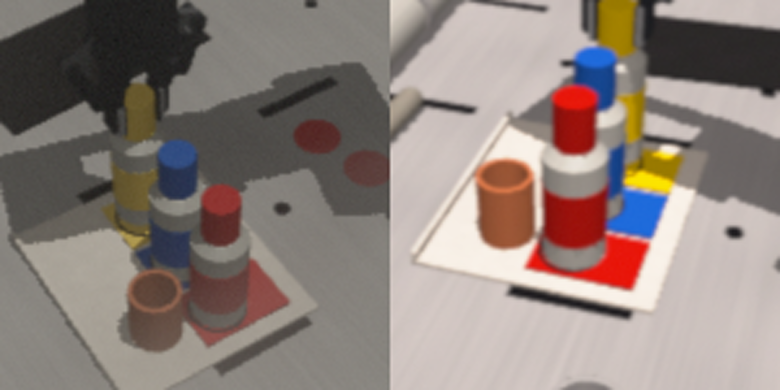

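drive_tool([
  [0, 0, 0, 0, 0, -0.6, 2.5],
  [0, 0, 0, 0, 0, -0.4, 2.5],
  [0, 0, 0, 0, 0, -0.3, 2.5],
  [0, 0, 0, 0, 0, -0.1, 2.5],
  [0, 0, 0, 0, 0, 0, 2.5],
  [0, 0, 0, 0, 0, 0, 2.5],
])

```text
time_s: 40.8
eef_pos: [572.0, -62.8, 117.9]
ee_rot: [[0.001, 1.0, 0.001], [-0.001, 0.001, -1.0], [-1.0, 0.001, 0.001]]
contact_force: [-4.6, 0.5, 10.4]
opening: 32.4
```

Contact. Release and back off up and away for a checking view.

drive_tool([
  [0, 0, 0, 0, 0, 0, 6.5],
  [0, 0, 0, 0, 0, 0, 6.5],
  [0, 0, 0, 0, 0, 0, 6.5],
  [0, 0, 0, 0, 0, 2, 6.5],
  [0, 0, 0, 0, 0, 3, 6.5],
  [0, 0, 0, 0, -1, 4, 6.5],
  [0, 0, 0, 0, -1, 4, 6.5],
  [0, 0, 0, 0, -1, 3.5, 6.5],
])

```text
time_s: 41.47
eef_pos: [572.0, -92.9, 283.6]
ee_rot: [[0.001, 1.0, 0.002], [-0.0, 0.002, -1.0], [-1.0, 0.001, 0.0]]
contact_force: [1.3, -0.0, 0.4]
opening: 65.1
```

drive_tool([
  [0, 0, 0, 0, -1, 2.5, 6.5],
  [0, 0, 0, 0, -1, 1, 6.5],
  [0, 0, 0, 0, 0, 0, 6.5],
  [0, 0, 0, 0, 0, 0, 6.5],
  [0, 0, 0, 0, 0, 0, 6.5],
  [0, 0, 0, 0, 0, 0, 6.5],
])

```text
time_s: 41.97
eef_pos: [571.0, -111.9, 313.7]
ee_rot: [[-0.004, 1.0, 0.001], [0.002, 0.001, -1.0], [-1.0, -0.004, -0.002]]
contact_force: [-0.1, 0.3, 0.0]
opening: 65.0
```

```bash
python3 - <<'E'
from h import *
s=robot.observe();print(s["eef_pos"],s["contact_force"])
c=optics.calibration("wrist");np.save("w17.npy",c["world_to_cam"])
w=optics.capture("wrist");d=optics.capture("side");b=optics.capture("scene")
cv2.imwrite("pics/w17.png",cv2.resize(w[30:200,180:350],None,fx=3.5,fy=3.5,interpolation=cv2.INTER_CUBIC))
cv2.imwrite("pics/m17.png",cv2.resize(np.hstack([b[130:330,190:390],d[140:340,180:380]]),None,fx=2,fy=2,interpolation=cv2.INTER_CUBIC))
E
```

```text
[ 571.04013514 -111.94187977  313.66937995] [-0.08728597  0.33257075  0.01897379]
```

View pics/w17.png

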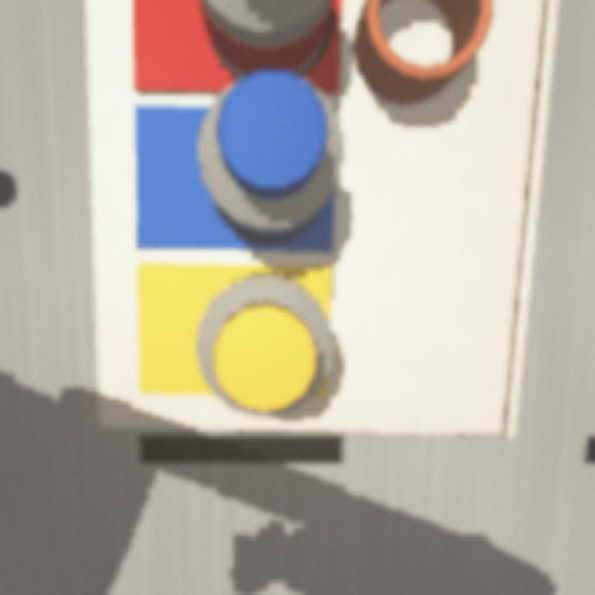

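View pics/m17.png

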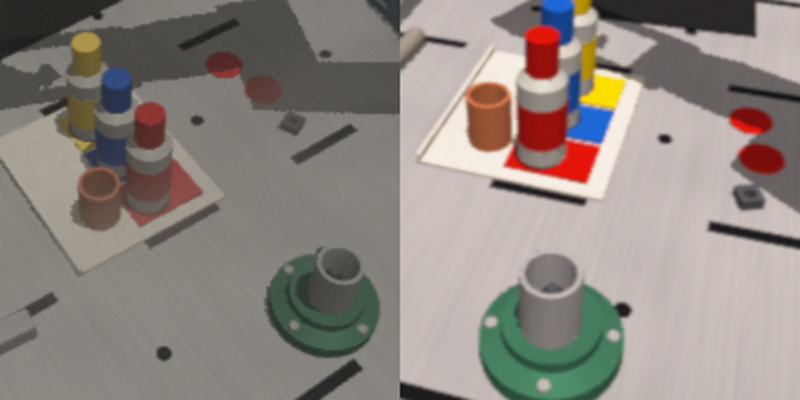

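```bash
python3 - <<'E'
from h import *
c=optics.calibration("wrist");c["world_to_cam"]=np.load("w17.npy")
q=lambda x,y:(180+x/3.5,30+y/3.5)
for n,p in [("blue",(272,130)),("yel",(265.5,357))]: print(n,onz(c,*q(*p),152).round(1))
for n in["side"]:
    im=optics.capture(n);im0=cv2.imread(f"pics/{n}0.png")
    for k,(a,b) in COL.items():
        print(n,k,blobs(im0,a,b)[1][:3],blobs(im,a,b)[1][:3])
    for i in (im0,im):
        print("copper",[x for x in blobs(i,(5,90,60),(14,255,255),100)[1]])
print(robot.observe()["time_s"])
E
```

```text
blue [574.6   2.5 152. ]
yel [572.7 -64.2 152. ]
side red [([242, 153, 17, 26, 384], [250.3, 165.4]), ([233, 193, 46, 38, 859], [255.8, 211.9]), ([345, 194, 21, 13, 212], [355.0, 199.9])] [([242, 153, 17, 26, 382], [250.6, 165.4]), ([233, 193, 46, 38, 849], [255.9, 212.1]), ([345, 194, 21, 13, 214], [355.0, 199.9])]
side yellow [([261, 124, 16, 23, 289], [269.0, 133.8]), ([269, 159, 24, 35, 389], [278.7, 179.7])] [([261, 124, 16, 23, 284], [269.0, 133.6]), ([270, 159, 23, 35, 376], [279.1, 179.9])]
side blue [([413, 78, 32, 16, 380], [429.7, 84.8]), ([250, 138, 16, 24, 247], [258.3, 147.0]), ([263, 176, 23, 35, 346], [272.8, 198.1])] [([413, 74, 99, 34, 2048], [471.7, 87.5]), ([250, 138, 17, 24, 262], [258.8, 147.3]), ([264, 176, 22, 35, 343], [272.9, 197.7])]
copper [([375, 107, 31, 20, 490], [389.6, 116.8]), ([212, 181, 24, 35, 681], [224.1, 197.4])]
copper [([375, 108, 31, 19, 464], [389.8, 116.8]), ([212, 181, 24, 35, 676], [224.0, 197.5])]
42.1667
```

All cans are back to within a pixel of their starting image positions, and the sleeve is unmoved. Handing in.

```bash
python3 -c "
from station import workorder
print(workorder.job_done())"
```

```text
the job is handed in; nothing more can be done
None
```

I moved the three cans to the black mat, set the steel collar down over the fixture's pin, and put each can back on its own tile. I handed the job in at about 42 s; no verdict was reported.

- **Cans:** in the side view each cap sits within about half a pixel of where it started. From the wrist camera, the blue and yellow caps lie within about 1 mm of their ring centres. The red can I checked only against the starting picture.
- **Collar:** it rests on the seat. The arm met 9 N at the height worked out for full seating, and the pictures show the pin inside the bore.
- **Sleeve:** it did not move in the pictures (0.1 pixel).
- **Robot:** the gripper is open and well clear of everything.

One check disagreed slightly: the wrist view put the collar 2–6 mm off the fixture's axis in y, depending on which feature I compared it with. The pin limits it to 9 mm, so it stays inside the 12 mm allowed.

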